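Fetch the brake cylinder from behind the cans and restock its slot

ROBOT

A 6-joint arm with a two-finger parallel gripper is mounted at the origin on a cart in front of the work surface, level with it; the furniture and walls round the work are solid. World frame = base frame: x ahead of the robot, y to its left, z up, the work surface at z = 0. Lengths are in mm, angles in degrees, forces in N, time in s.
With the tool pointing down it reaches from about 300 to 950 mm from the base axis. Payload 3.1 kg.
Tool frame: the origin (TCP) lies on the centre line of the jaws, within the pads' length; the fingertips stand bot.finger_overhang ahead of it and the grasp point (between the pads) is the TCP (bot.finger_overhang is the distance from the TCP to the fingertips, in mm); z points along the fingers, y is the line along which they close (so a half turn about z gives the same grasp; the last joint's range is limited). The gripper opens to 85 mm and grips with 20 to 120 N. Pads are 22 mm wide; open, the fingers measure 114 mm over their backs; the gripper's body (76 mm by 85 mm) begins 54 mm behind the grasp point. The pads swing forward as they close: fully open they stand 13 mm farther back than shut.
Start: joints at [-67.477, 17.653, 93.61, -0, 68.738, -3.994], TCP at [279.01, -559.272, 250.272] pointing down, gripper open.
Joint ranges: [-175.34, 175.34], [-45.06, 112.39], [2.9, 150.54], [-68.45, 248.45], [3.09, 151.38], [-168.51, 168.51]. Speed limits (degrees/s): [159.86, 159.86, 180, 180, 180, 180].

INTERFACE

Orientations are given as a 3x3 rotation matrix whose columns are the frame's x, y, z axes.
In Python, from workcell import bot gives the robot as it stands. The module is installed in compiled form; this text tells all that it offers.
- The arm moves only by the tool apply_moves, never from a script. Its argument "steps" is a list of rows, each a list of 5 numbers: the shift along the tool's x, y, z in mm, then the turn about the tool's z in degrees, then the closure in counts, from 0 (fully open) to 255 (shut). A call has 1 to 8 rows; each row shifts and turns the commanded pose from where the row before left it, along the tool's axes as they then stand; what a row does not reach is not made up. A row lasts 1/12 s, in which the tool goes at most 41.7 mm and 7.16 degrees, less where a joint would pass 70% of its speed; a pose out of reach is approached as far as the arm can. A call with a gripper value outside its range is refused whole. The fingers move at their own pace and stop on an object; the grip force is fixed at half the most. Time passes only in rows, so rows that do not move let the fingers close. It gives the time, the measured TCP pose, the force, the opening and the grip force at its end, in the units of the state.
- bot.observe(): the state, without advancing time (a new reading comes with each control period).
- bot.capture(name): name is "side" or "top" or "wrist"; returns the picture (420x560x3 uint8, blue, green, red); there is no depth.
- bot.calibration(name): a dict with "mtx" (3x3 intrinsics, pixels), "T" (4x4, takes a point from camera to world coordinates). Camera axes: x right, y up, looking along -z (the intrinsics and any distortion apply to the point x, -y, -z); pixel columns grow to the right and rows downward; lengths in mm; the calibration is good to about 2 mm. The wrist camera is an equidistant fisheye: a pixel r from the principal point sees the ray r / f radians off the axis. A picture is of the moment at which its call begins: read the wrist's pose just before it. calibration takes no time and is no camera call; for the wrist camera it gives the pose at the moment of the call.
- bot.sign_off(): hands the job in; it is judged then, once.
The state is a dict: "t": time; "qpos": joint angles; "joint_vel": joint speeds; "joint_efforts": joint torques, N m; "tcp_pos": TCP position; "ee_rot": TCP orientation; "ft_force": force on the tool from outside, world axes, zero at the start; "moment": the same for the moment, N m; "grip_width": opening from 0.0 (shut) to 1.0 (fully open); "grip_force": force on a finger pad.
Only numpy, scipy, OpenCV 4.12 (cv2) and the standard library are available. Lean on these libraries where they do the work, as an engineer would, in place of code of your own. Each camera call takes 0.05 s, during which the arm holds its last target. There are 200 camera calls.

TASK

The brake cylinder lies at the back of the plywood stock board, behind the red-lidded tub and the tin of bolts: set those two aside, standing on the metal tray, then lay the cylinder on the middle of the order pad. Next lay the fuel filter in the slot between the chocks where the cylinder was, lying across the board the same way, and only then put the tub and the tin back on the board, each just where it stood at the start. Keep the tub and the tin upright all the time, so that nothing spills.

Things in the scene. Friction and masses are not known exactly. Their poses are not given: they have to be found in the camera images.
- red_tub: Loose round plastic tub with a red lid, standing upright, 0.45 kg: 68 mm diameter over the body (grip it there), lid 73 mm, 117 mm tall. Origin: centre of its underside; z up along its axis. Stands in the left or the right front place of the stock board, its neighbour about 10 mm away.
- tin_bolts: Loose rusty open tin full of bolts, standing upright, 0.5 kg: 67 mm diameter, 87 mm tall, rim 84 mm above its underside. Origin: centre of its underside; z up along its axis. Stands in the other front place of the stock board.
- brake_cylinder: Loose rusty brake cylinder with black rubber boots, lying on its side, 0.38 kg: 98 mm long along its y axis, 34 mm diameter. Origin: on its surface below mid-length, 17 mm below the axis as built. At the start it lies across the back of the stock board in the slot, on the board's top.
- cyl_mid (a point): Middle of the brake cylinder: on its axis, mid-length (17 mm above what it lies on). Same axes as the body.
- fuel_filter: Loose pale in-line fuel filter, lying on its side on the counter, 0.1 kg: a round can with a nipple at each end, 105 mm long along its y axis, 44 mm diameter. Origin: on its surface below mid-length.
- filter_mid (a point): Middle of the fuel filter: on its axis, mid-length (22 mm above what it lies on). Same axes as the body.
- stock_board: Fixed plywood board, 180 x 180 mm, top 12 mm above the counter, with 5 mm high wooden lips along the back (+x) and both sides (inner faces 84 mm and 85 mm from the centre). Origin: under its centre on the counter; x to its back, y to its left. The tub and tin stand with centres 42 mm in front of its centre (x = -42 mm) and about 40 mm to either side; the rear slot is at x = +30 mm.
- slot (a point): Centre of the slot on the board's top, where the cylinder lies along the board's y axis. Four wooden chocks 8 x 8 mm and 8 mm high, at 21 mm in front and behind, 30 mm to either side, keep a lying round part from rolling (17 mm from the slot line to their inner faces); between them the middle 50 mm is free for fingers. Same axes as the board.
- tray: Fixed shallow dark steel tray, 200 mm (x) by 130 mm (y), inner floor 6 mm and rim 12 mm above the counter, walls 3 mm: the side area, room for tub and tin one behind the other along x. Origin: under its centre on the counter.
- order_pad: Fixed cream paper order pad lying flat, 140 mm (x) by 100 mm (y), top 9 mm above the counter. Origin: under its centre. Tray, pad and filter lie between a 300 mm high parts cabinet (front about 0.6 m ahead of the robot) and a 160 mm high bench vice on the robot side: keep the gripper clear of both.

How it is judged (in metres and radians):
On the way, in this order (a step that is already met when the one before it is completed fails the run):
1. tub and tin stand released on the tray while cylinder and filter are still where they were (x of red_tub in the frame of tray between -0.07 and 0.07 m and y of red_tub in the frame of tray between -0.04 and 0.04 m and z of red_tub in the frame of tray between -0.004 and 0.016 m and angle between each of red_tub, tin_bolts's own z axis and vertical below 0.15 rad and linear speed of each of red_tub, tin_bolts below 0.02 m/s and contact force between each of red_tub, tin_bolts and the fingers below 0.05 N and x of tin_bolts in the frame of tray between -0.07 and 0.07 m and y of tin_bolts in the frame of tray between -0.04 and 0.04 m and z of tin_bolts in the frame of tray between -0.004 and 0.016 m and distance of each of brake_cylinder, fuel_filter from where it was at the start of the episode below 0.02 m), for 0.2 s.
2. the cylinder lies released on the order pad, tub and tin still on the tray (x of cyl_mid in the frame of order_pad between -0.03 and 0.03 m and y of cyl_mid in the frame of order_pad between -0.03 and 0.03 m and z of cyl_mid in the frame of order_pad between 0.0185 and 0.0345 m and linear speed of each of brake_cylinder, red_tub, tin_bolts below 0.02 m/s and contact force between each of brake_cylinder, red_tub, tin_bolts and the fingers below 0.05 N and x of red_tub in the frame of tray between -0.07 and 0.07 m and y of red_tub in the frame of tray between -0.04 and 0.04 m and z of red_tub in the frame of tray between -0.004 and 0.016 m and angle between each of red_tub, tin_bolts's own z axis and vertical below 0.15 rad and x of tin_bolts in the frame of tray between -0.07 and 0.07 m and y of tin_bolts in the frame of tray between -0.04 and 0.04 m and z of tin_bolts in the frame of tray between -0.004 and 0.016 m), for 0.2 s.
3. the filter lies released in the slot, tub and tin still on the tray (x of filter_mid in the frame of slot between -0.012 and 0.012 m and y of filter_mid in the frame of slot between -0.015 and 0.015 m and z of filter_mid in the frame of slot between 0.014 and 0.03 m and angle between the y axis of fuel_filter and the y axis of stock_board, either way round below 0.2 rad and linear speed of each of fuel_filter, red_tub, tin_bolts below 0.02 m/s and contact force between each of fuel_filter, red_tub, tin_bolts and the fingers below 0.05 N and x of red_tub in the frame of tray between -0.07 and 0.07 m and y of red_tub in the frame of tray between -0.04 and 0.04 m and z of red_tub in the frame of tray between -0.004 and 0.016 m and angle between each of red_tub, tin_bolts's own z axis and vertical below 0.15 rad and x of tin_bolts in the frame of tray between -0.07 and 0.07 m and y of tin_bolts in the frame of tray between -0.04 and 0.04 m and z of tin_bolts in the frame of tray between -0.004 and 0.016 m), for 0.2 s.
At the end, for the whole second after the job is handed in: Tub and tin upright within 15 mm of where each started; filter in the slot, its middle within 12 mm across, 15 mm along it and 0.2 rad of its direction; cylinder lying on the pad, its middle within 30 mm of the pad centre along each pad axis; all released and at rest (distance of each of red_tub, tin_bolts from where it was at the start of the episode below 0.015 m and angle between each of red_tub, tin_bolts's own z axis and vertical below 0.15 rad and linear speed of each of red_tub, tin_bolts, brake_cylinder, fuel_filter below 0.02 m/s and contact force between each of red_tub, tin_bolts, brake_cylinder, fuel_filter and the fingers below 0.05 N and x of cyl_mid in the frame of order_pad between -0.03 and 0.03 m and y of cyl_mid in the frame of order_pad between -0.03 and 0.03 m and z of cyl_mid in the frame of order_pad between 0.0185 and 0.0345 m and x of filter_mid in the frame of slot between -0.012 and 0.012 m and y of filter_mid in the frame of slot between -0.015 and 0.015 m and z of filter_mid in the frame of slot between 0.014 and 0.03 m and angle between the y axis of fuel_filter and the y axis of stock_board, either way round below 0.2 rad); the robot touches nothing.
It fails at once if the tub or the tin is tipped by more than 0.5 rad (angle between any of red_tub, tin_bolts's own z axis and vertical above 0.5 rad).
It also fails if it takes over 144 s, if anything falls off the work surface, if the arm or the gripper's body presses on something with over 40 N, if the wrist force passes 120 N, or if a joint passes its speed limit or range.

## Working session

There is one attempt and no reset: what is moved stays moved. The work goes in short steps, Python scripts to look and compute and a tool call to move; the robot and the scene stay as the last step left them, time stands still between calls to the robot, and variables do not carry over. Pictures are saved under pics/ and viewed, at most 14 in all, crops included, and the job is handed in when it is done.

Besides the shell and the picture viewer there is one more tool, called as name(argument=value, ...), one argument or row to a line, values as JSON. apply_moves: Moves the arm, as the interface text tells. Its arguments: {"type":"object","properties":{"steps":{"type":"array"}},"required":["steps"]}

```bash
mkdir -p pics; python3 - <<'E'
from workcell import bot
import cv2, numpy as np
s=bot.observe(); print(s['t'],s['tcp_pos'],np.round(s['ee_rot'],3).tolist(),s['grip_width'],bot.finger_overhang)
for n in('top','side'):
    cv2.imwrite(f'pics/{n}0.png',bot.capture(n)); c=bot.calibration(n); print(n,np.round(c['mtx'],1).tolist(),np.round(c['T'],3).tolist(),[k for k in c])
c=bot.calibration('wrist');print(np.round(c['mtx'],1).tolist(),np.round(c['T'],3).tolist())
E
```

```text
0.0 [ 278.68704981 -558.53968904  249.01987116] [[0.895, 0.446, -0.001], [0.446, -0.895, 0.002], [0.0, -0.002, -1.0]] 0.9982049700890087 19.0
top [[407.5, 0.0, 287.3], [0.0, 407.5, 209.6], [0.0, 0.0, 1.0]] [[-0.022, 0.994, -0.104, 409.781], [-1.0, -0.021, 0.012, -53.965], [0.01, 0.104, 0.994, 915.952], [0.0, 0.0, 0.0, 1.0]] ['mtx', 'T']
side [[459.0, 0.0, 290.9], [0.0, 459.0, 210.3], [0.0, 0.0, 1.0]] [[0.997, -0.046, 0.062, 550.721], [0.077, 0.557, -0.827, -961.285], [0.003, 0.829, 0.559, 624.896], [0.0, 0.0, 0.0, 1.0]] ['mtx', 'T']
[[325.2, 0.0, 279.4], [0.0, 325.2, 214.5], [0.0, 0.0, 1.0]] [[0.447, 0.848, 0.284, 351.753], [-0.894, 0.424, 0.141, -522.575], [-0.001, -0.318, 0.948, 373.628], [0.0, 0.0, 0.0, 1.0]]
```

View pics/top0.png

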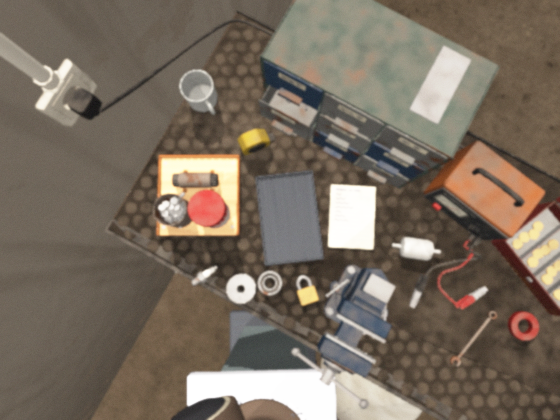

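View pics/side0.png

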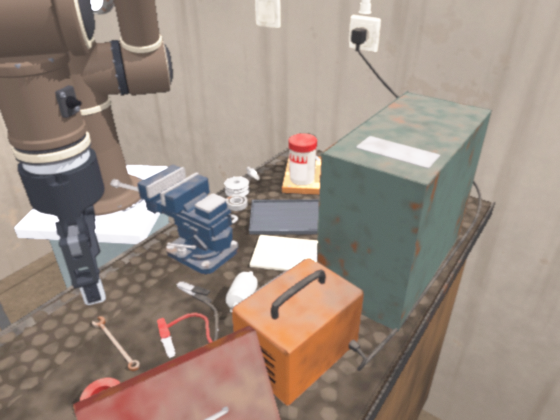

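```bash
cat > h.py <<'E'
from workcell import bot
import cv2, numpy as np
def ray(n,u,v,c=None):
    c=c or bot.calibration(n); m=c['mtx']; a=(u-m[0,2])/m[0,0]; b=(v-m[1,2])/m[1,1]
    if n=='wrist':
        r=np.hypot(a,b)+1e-12; d=np.array([a/r*np.sin(r),-b/r*np.sin(r),-np.cos(r)])
    else: d=np.array([a,-b,-1.])
    return c['T'][:3,3],c['T'][:3,:3]@d
def p2w(n,u,v,z,c=None):
    o,d=ray(n,u,v,c); return (o+d*(z-o[2])/d[2])
def crop(img,x,y,w,h,k,f):
    cv2.imwrite(f,cv2.resize(img[y:y+h,x:x+w],None,fx=k,fy=k,interpolation=cv2.INTER_CUBIC))
E
python3 - <<'E'
from h import *
i=cv2.imread('pics/top0.png'); 
a=cv2.resize(i[140:250,140:250],None,fx=5,fy=5,interpolation=cv2.INTER_CUBIC); cv2.imwrite('pics/c1.png',a)
crop(i,250,160,200,115,4,'pics/c2.png')
E
```

```text
(no output)
```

View pics/c1.png

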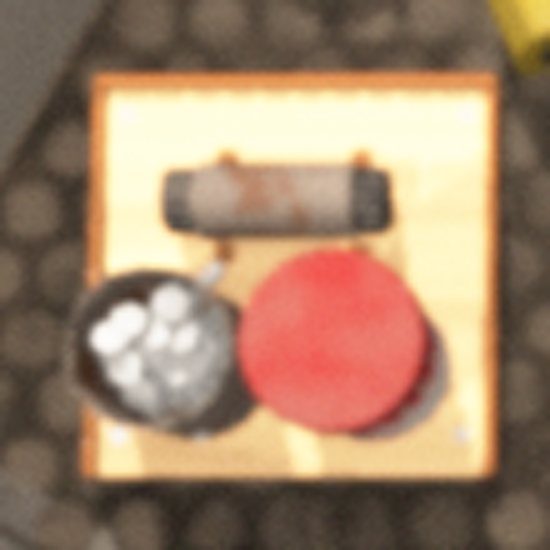

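View pics/c2.png

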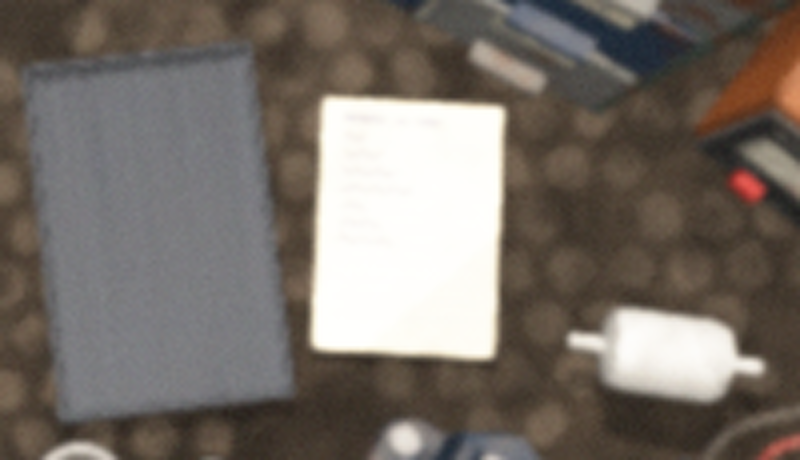

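```bash
python3 - <<'E'
from h import *
A=lambda x,y,z:p2w('top',140+x/5,140+y/5,z)
B=lambda x,y,z:p2w('top',250+x/4,160+y/4,z)
def quad(P,n):
    P=np.array(P)[:,:2]; print(n,P.mean(0).round(1),'lens',[round(float(np.linalg.norm(P[i]-P[i-1])),1) for i in range(4)],'yaw(x axis)',[round(float(np.degrees(np.arctan2(*(P[a]-P[b])[::-1]))),2) for a,b in((0,3),(1,2))])
quad([A(92,73,14),A(498,73,14),A(492,478,12),A(83,478,14)],'board')
quad([B(22,66,12),B(250,43,12),B(295,398,12),B(60,420,12)],'tray')
quad([B(323,96,9),B(505,105,9),B(495,358,9),B(311,350,9)],'pad')
print('lid',A(333,341,129),'tin',A(157,352,96))
for e in((A(163,200,29),A(392,200,29)),(B(568,342,22),B(765,367,22))):
    d=e[0]-e[1];print((e[0]+e[1])/2,np.linalg.norm(d),np.degrees(np.arctan2(d[1],d[0])))
E
```

```text
board [542.  132.7] lens [182.1, 182.5, 182.3, 179.8] yaw(x axis) [-0.62, -1.46]
tray [487.  -68.8] lens [198.5, 129.0, 200.0, 129.9] yaw(x axis) [5.24, 5.5]
pad [ 486.3 -209.8] lens [142.8, 102.8, 142.3, 102.3] yaw(x axis) [-4.57, -4.81]
lid [498.34787643  92.75165056 129.        ] tin [499.07869684 169.75847745  96.        ]
[572.53696699 135.65533345  29.        ] 100.553847358175 88.84210503974955
[ 411.7021175  -346.26565064   22.        ] 108.63175464756459 81.53858755249604
```

```bash
python3 - <<'E'
from h import *
for u,v,z,n in [(264,72,300,'cab front-left top'),(420,185,0,'cab front-right bottom'),(440,155,300,'cab front right top?'),(300,138,0,'cab front bottom?'),(392,285,160,'vice right top'),(392,285,80,'vice'),(335,300,80,'vice left'),(350,272,60,'vice jaw back'),(372,268,100,'vice back'),(430,190,100,'lantern left'),(445,205,0,'lantern front'),(425,262,0,'cable'),(306,290,0,'padlock'),(254,140,15,'yellow'),(200,85,90,'mug'),(465,240,100,'lantern')]:
    print(n,p2w('top',u,v,z).round())
for u,v,z,n in[(182,263,0,'vice foot'),(237,240,0,'vice foot right'),(212,198,160,'vice jaw top'),(322,255,0,'cab corner?'),(325,150,300,'cab top fl')]: print(n,p2w('side',u,v,z).round())
E
```

```text
cab front-left top [693. -30. 300.]
cab front-right bottom [ 556. -369.    0.]
cab front right top? [ 554. -300.  300.]
cab front bottom? [671. -98.   0.]
vice right top [ 346. -252.  160.]
vice [ 339. -273.   80.]
vice left [ 312. -156.   80.]
vice jaw back [ 366. -192.   60.]
vice back [ 375. -230.  100.]
lantern left [ 529. -355.  100.]
lantern front [ 509. -424.    0.]
cable [ 382. -371.    0.]
padlock [ 326. -103.    0.]
yellow [664.   7.  15.]
mug [763. 114.  90.]
lantern [ 427. -419.  100.]
vice foot [ 271. -251.    0.]
vice foot right [ 372. -165.    0.]
vice jaw top [ 348. -245.  160.]
cab corner? [ 561. -202.    0.]
cab top fl [ 555. -308.  300.]
```

apply_moves(
  steps=[
    [24,-24,0,0,0],
    [24,-24,0,0,0],
    [24,-24,0,0,0],
    [24,-24,0,0,0],
    [24,-24,0,0,0],
    [24,-24,0,0,0],
    [24,-24,0,0,0],
    [24,-24,0,0,0],
  ],
)

```text
t: 0.77
tcp_pos: [365.0, -299.9, 249.8]
ee_rot: [[0.895, 0.446, -0.0], [0.446, -0.895, 0.001], [-0.0, -0.001, -1.0]]
ft_force: [0.6, -0.3, -0.1]
grip_width: 0.998
grip_force: 0.0
```

apply_moves(
  steps=[
    [24,-24,0,0,0],
    [24,-24,0,0,0],
    [24,-24,0,0,0],
    [24,-24,0,0,0],
    [24,-24,0,0,0],
    [24,-24,0,0,0],
    [24,-24,0,0,0],
    [24,-24,0,0,0],
  ],
)

```text
t: 1.43
tcp_pos: [451.0, -42.5, 250.0]
ee_rot: [[0.895, 0.446, -0.0], [0.446, -0.895, -0.0], [-0.0, -0.0, -1.0]]
ft_force: [0.2, 0.3, 0.2]
grip_width: 1.002
grip_force: 0.0
```

apply_moves(
  steps=[
    [25,-25,0,0,0],
    [25,-25,0,0,0],
    [25,-25,0,0,0],
    [0,0,0,-7,0],
    [0,0,0,-7,0],
    [0,0,0,-7,0],
    [0,0,0,-7,0],
    [0,0,0,-7,0],
  ],
)

```text
t: 2.1
tcp_pos: [484.3, 56.6, 249.7]
ee_rot: [[0.471, 0.882, -0.001], [0.882, -0.471, -0.0], [-0.001, -0.001, -1.0]]
ft_force: [-0.1, -0.3, -0.6]
grip_width: 1.003
grip_force: 0.0
```

apply_moves(
  steps=[
    [0,0,0,-7,0],
    [0,0,0,-7,0],
    [0,0,0,-7,0],
    [0,0,0,-7,0],
    [0,0,0,0,0],
    [0,0,0,0,0],
  ],
)

```text
t: 2.6
tcp_pos: [484.5, 56.4, 249.9]
ee_rot: [[0.012, 1.0, -0.001], [1.0, -0.012, -0.0], [-0.0, -0.001, -1.0]]
ft_force: [-0.4, 0.8, -0.1]
grip_width: 0.998
grip_force: 0.0
```

```bash
cat >> h.py <<'E'
def st(): 
    s=bot.observe(); R=np.array(s['ee_rot']); p=np.array(s['tcp_pos'])
    print('t',round(s['t'],2),'p',p.round(1),'yaw',round(float(np.degrees(np.arctan2(R[1,0],R[0,0]))),2),'F',np.round(s['ft_force'],1),'w',round(s['grip_width'],3),'g',round(float(np.max(s['grip_force'])),1)); return p,R
def go(x,y,z,yaw):
    p,R=st(); d=R.T@(np.array([x,y,z])-p); y0=np.degrees(np.arctan2(R[1,0],R[0,0]))
    t=-((yaw-y0+180)%360-180); a=np.radians(yaw); N=np.array([[np.cos(a),np.sin(a),0],[np.sin(a),-np.cos(a),0],[0,0,-1]])
    print('tool shift now-axes',d.round(1),'turn',round(float(t),1),'| after-turn axes',(N.T@(np.array([x,y,z])-p)).round(1))
def snap(f):
    c=bot.calibration('wrist'); i=bot.capture('wrist'); cv2.imwrite(f,i); np.savez(f[:-4]+'.npz',mtx=c['mtx'],T=c['T']); return i
def wc(f,u,v,z): return p2w('wrist',u,v,z,dict(np.load(f[:-4]+'.npz')))
E
python3 -c "
from h import *
go(498,93,200,89); snap('pics/w1.png')"
```

```text
t 2.6 p [484.5  56.4 249.9] yaw 89.34 F [-0.4  0.8 -0.1] w 0.998 g 0.0
tool shift now-axes [36.8 13.2 49.9] turn 0.3 | after-turn axes [36.9 12.9 49.9]
```

View pics/w1.png

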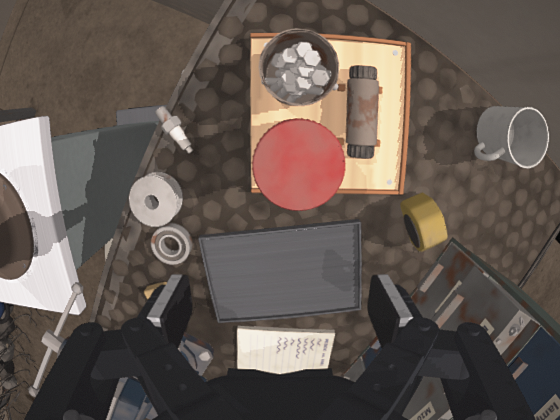

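```bash
python3 -c "
from h import *
f='pics/w1.png'
for n,u,v,z in [('lid',299,165,129),('tin',300,67,96),('cylN',363,67,29),('cylS',361,158,29),('b1',251,34,14),('b2',411,42,17),('b3',404,193,17),('b4',251,192,14),('tray',220,322,12),('tray',360,308,12),('tray',360,222,12),('tray',200,239,12)]: print(n,wc(f,u,v,z).round(1))
go(498.5,93,200,89.5)
"
```

```text
lid [499.7  95.2 129. ]
tin [502.8 174.1  96. ]
cylN [574.  185.3  29. ]
cylS [573.6  85.9  29. ]
b1 [455.3 223.4  14. ]
b2 [634.8 222.   17. ]
b3 [632.8  43.3  17. ]
b4 [451.6  44.4  14. ]
tray [ 399.1 -141.5   12. ]
tray [ 593.2 -120.6   12. ]
tray [581.2   5.5  12. ]
tray [385.5 -14.7  12. ]
t 2.65 p [484.5  56.3 250. ] yaw 89.35 F [ 0.4  0.1 -0.1] w 1.004 g 0.0
tool shift now-axes [36.8 13.6 50. ] turn -0.2 | after-turn axes [36.8 13.6 50. ]
```

apply_moves(
  steps=[
    [19,7,0,0,0],
    [19,7,0,0,0],
    [0,0,30,0,0],
    [0,0,30,0,0],
    [0,0,20,0,0],
    [0,0,10,0,0],
    [0,0,0,0,0],
    [0,0,0,0,0],
  ],
)

```text
t: 3.32
tcp_pos: [499.2, 94.2, 160.3]
ee_rot: [[0.009, 1.0, -0.0], [1.0, -0.009, -0.0], [-0.0, -0.0, -1.0]]
ft_force: [-1.0, -0.5, 0.4]
grip_width: 1.001
grip_force: 0.0
```

```bash
python3 -c "
from h import *
go(499,94,78,89.5);i=snap('pics/w2.png')
s=bot.capture('side'); crop(s,270,120,70,80,7,'pics/s2.png')"
```

```text
t 3.32 p [499.2  94.2 160.3] yaw 89.46 F [-1.  -0.5  0.4] w 1.001 g 0.0
tool shift now-axes [-0.2 -0.2 82.3] turn -0.0 | after-turn axes [-0.2 -0.2 82.3]
```

View pics/w2.png

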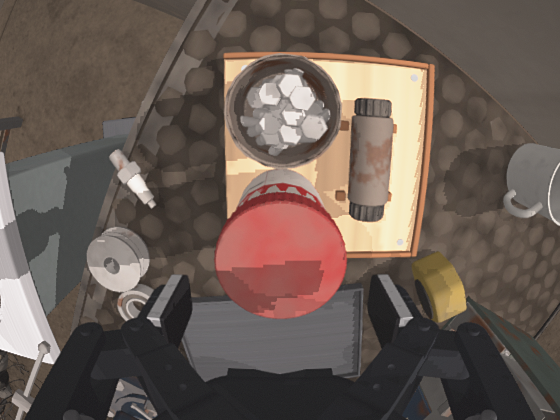

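View pics/s2.png

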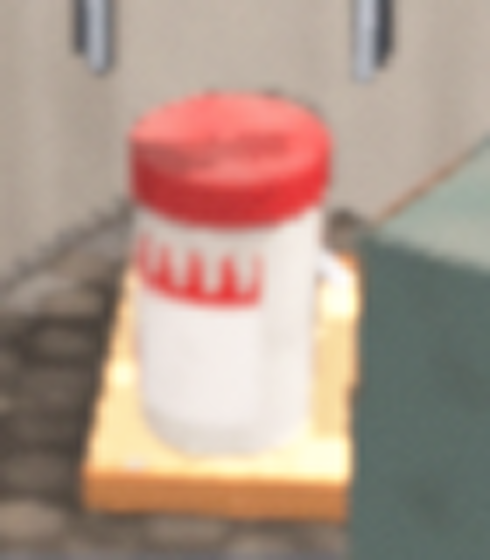

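```bash
python3 -c "
from h import *
f='pics/w2.png'
for n,u,v,z in [('lid',281,254,129),('tin',285,111,96),('cylN',374,101,29),('cylS',366,216,29),('board back L',435,65,17),('board back R',416,256,17)]: print(n,wc(f,u,v,z).round(1))
"
```

```text
lid [500.  101.3 129. ]
tin [503.  174.6  96. ]
cylN [574.8 184.   29. ]
cylS [572.8  87.8  29. ]
board back L [634.9 221.1  17. ]
board back R [631.7  42.   17. ]
```

apply_moves(
  steps=[
    [0,0,20,0,0],
    [0,0,20,0,0],
    [0,0,20,0,0],
    [0,0,15,0,0],
    [0,0,7,0,0],
    [0,0,0,0,0],
  ],
)

```text
t: 3.92
tcp_pos: [498.9, 94.1, 77.9]
ee_rot: [[0.009, 1.0, -0.001], [1.0, -0.009, -0.0], [-0.0, -0.001, -1.0]]
ft_force: [0.4, 0.4, -0.5]
grip_width: 1.0
grip_force: 0.0
```

apply_moves(
  steps=[
    [0,0,0,0,60],
    [0,0,0,0,255],
    [0,0,0,0,255],
    [0,0,0,0,255],
    [0,0,0,0,255],
    [0,0,0,0,255],
    [0,0,0,0,255],
    [0,0,0,0,255],
  ],
)

```text
t: 4.58
tcp_pos: [500.5, 94.4, 80.1]
ee_rot: [[0.009, 1.0, 0.003], [1.0, -0.009, 0.0], [0.0, 0.003, -1.0]]
ft_force: [-0.4, 0.5, 6.4]
grip_width: 0.78
grip_force: 68.7
```

apply_moves(
  steps=[
    [0,0,-4,0,255],
    [0,0,-8,0,255],
    [0,0,-15,0,255],
    [0,0,-25,0,255],
    [0,0,-25,0,255],
    [0,0,-25,0,255],
    [0,0,-20,0,255],
    [0,0,0,0,255],
  ],
)

```text
t: 5.25
tcp_pos: [502.0, 94.6, 204.7]
ee_rot: [[0.008, 1.0, 0.009], [1.0, -0.008, 0.001], [0.001, 0.009, -1.0]]
ft_force: [1.9, -0.9, -4.9]
grip_width: 0.779
grip_force: 69.1
```

```bash
python3 -c "
from h import *
go(536,-65,75,175);snap('pics/w3.png')"
```

```text
t 5.25 p [502.   94.6 204.7] yaw 89.52 F [ 1.9 -0.9 -4.9] w 0.779 g 69.1
tool shift now-axes [-159.4   34.2  129.9] turn -85.5 | after-turn axes [ -47.8 -156.   129.7]
```

View pics/w3.png

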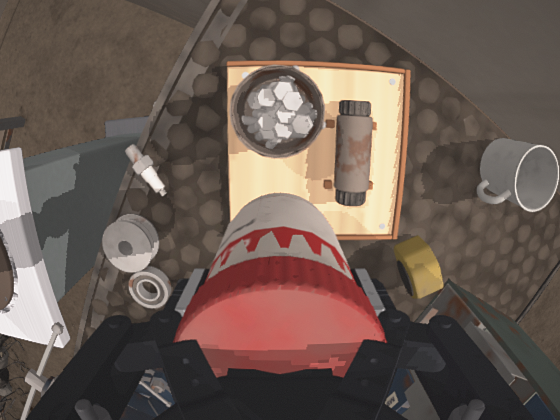

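apply_moves(
  steps=[
    [-15,3,0,0,255],
    [-32,7,0,0,255],
    [-32,7,0,0,255],
    [-32,7,0,0,255],
    [-32,7,0,0,255],
    [-15,3,0,0,255],
    [0,0,0,-7,255],
    [0,0,0,-7,255],
  ],
)

```text
t: 5.97
tcp_pos: [529.9, -65.2, 197.2]
ee_rot: [[-0.237, 0.972, -0.005], [0.972, 0.237, 0.001], [0.002, -0.005, -1.0]]
ft_force: [0.3, 0.7, -5.9]
grip_width: 0.779
grip_force: 69.0
```

apply_moves(
  steps=[
    [0,0,0,-7,255],
    [0,0,0,-7,255],
    [0,0,0,-7,255],
    [0,0,0,-7,255],
    [0,0,0,-7,255],
    [0,0,0,-7,255],
    [0,0,0,-7,255],
    [0,0,0,-7,255],
  ],
)

```text
t: 6.63
tcp_pos: [529.6, -63.6, 197.1]
ee_rot: [[-0.939, 0.344, -0.005], [0.344, 0.939, 0.001], [0.006, -0.001, -1.0]]
ft_force: [0.2, -0.2, -6.1]
grip_width: 0.781
grip_force: 68.9
```

apply_moves(
  steps=[
    [0,0,0,-7,255],
    [0,0,0,-7,255],
    [0,0,15,0,255],
    [0,0,25,0,255],
    [0,0,25,0,255],
    [0,0,15,0,255],
    [0,0,0,0,255],
    [0,0,0,0,255],
  ],
)

```text
t: 7.3
tcp_pos: [528.9, -63.4, 117.2]
ee_rot: [[-0.994, 0.113, -0.007], [0.113, 0.994, 0.001], [0.007, 0.001, -1.0]]
ft_force: [0.3, 0.0, -4.2]
grip_width: 0.785
grip_force: 69.5
```

```bash
python3 -c "
from h import *
go(536,-64.5,75,175)"
```

```text
t 7.3 p [528.9 -63.4 117.2] yaw 173.52 F [ 0.3  0.  -4.2] w 0.785 g 69.5
tool shift now-axes [-7.4 -0.3 42.2] turn -1.5 | after-turn axes [-7.1 -0.4 42.2]
```

apply_moves(
  steps=[
    [-7,0,0,0,255],
    [0,0,18,0,255],
    [0,0,14,0,255],
    [0,0,5,0,255],
    [0,0,2,0,255],
    [0,0,0,0,255],
  ],
)

```text
t: 7.8
tcp_pos: [539.5, -65.0, 81.8]
ee_rot: [[-0.994, 0.113, 0.001], [0.113, 0.994, -0.0], [-0.001, -0.0, -1.0]]
ft_force: [-0.0, 0.5, -4.8]
grip_width: 0.78
grip_force: 69.6
```

apply_moves(
  steps=[
    [0,0,1,0,255],
    [0,0,1,0,255],
    [0,0,1,0,255],
    [0,0,0,0,255],
  ],
)

```text
t: 8.13
tcp_pos: [539.1, -64.9, 78.7]
ee_rot: [[-0.994, 0.113, 0.001], [0.113, 0.994, -0.0], [-0.001, -0.0, -1.0]]
ft_force: [-0.8, -0.2, -5.3]
grip_width: 0.784
grip_force: 69.6
```

```bash
python3 -c "
from h import *
st();s=bot.capture('side'); cv2.imwrite('pics/s3.png',s); crop(s,220,140,140,100,5,'pics/s3.png')"
```

```text
t 8.13 p [539.1 -64.9  78.7] yaw 173.52 F [-0.8 -0.2 -5.3] w 0.784 g 69.6
```

View pics/s3.png

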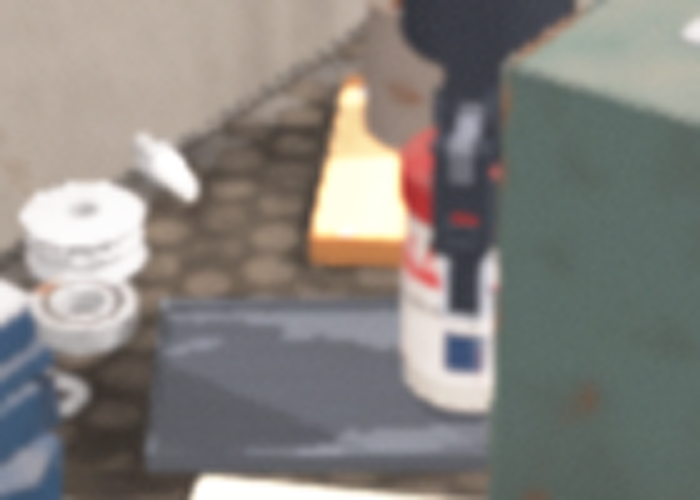

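apply_moves(
  steps=[
    [0,0,1,0,255],
    [0,0,1,0,255],
    [0,0,1,0,255],
    [0,0,0,0,255],
  ],
)

```text
t: 8.52
tcp_pos: [538.5, -64.8, 75.0]
ee_rot: [[-0.994, 0.113, -0.001], [0.113, 0.994, 0.0], [0.001, 0.0, -1.0]]
ft_force: [0.4, 0.0, -6.3]
grip_width: 0.779
grip_force: 69.6
```

apply_moves(
  steps=[
    [0,0,1,0,255],
    [0,0,1,0,255],
    [0,0,0,0,255],
  ],
)

```text
t: 8.77
tcp_pos: [538.9, -64.9, 74.2]
ee_rot: [[-0.994, 0.113, -0.0], [0.113, 0.994, 0.0], [0.0, 0.0, -1.0]]
ft_force: [-3.4, 1.2, 3.4]
grip_width: 0.784
grip_force: 70.5
```

apply_moves(
  steps=[
    [0,0,0,0,40],
    [0,0,0,0,0],
    [0,0,0,0,0],
    [0,0,0,0,0],
    [0,0,0,0,0],
    [0,0,0,0,0],
  ],
)

```text
t: 9.27
tcp_pos: [539.0, -64.9, 73.4]
ee_rot: [[-0.994, 0.113, 0.0], [0.113, 0.994, -0.0], [-0.0, -0.0, -1.0]]
ft_force: [0.1, 0.1, 0.2]
grip_width: 1.002
grip_force: 0.0
```

apply_moves(
  steps=[
    [0,0,-10,0,0],
    [0,0,-25,0,0],
    [0,0,-35,0,0],
    [0,0,-35,0,0],
    [0,0,-25,0,0],
    [0,0,0,0,0],
    [0,0,0,0,0],
  ],
)

```text
t: 9.85
tcp_pos: [540.5, -65.1, 206.3]
ee_rot: [[-0.994, 0.113, 0.006], [0.113, 0.994, -0.001], [-0.006, -0.0, -1.0]]
ft_force: [-0.6, -0.1, -0.8]
grip_width: 1.002
grip_force: 0.0
```

```bash
python3 -c "
from h import *
snap('pics/w4.png');go(501,172,200,89.5)"
```

```text
t 9.9 p [538.9 -64.9 204.2] yaw 173.52 F [-0.3  1.  -0.5] w 0.998 g 0.0
tool shift now-axes [ 64.4 231.1   4.1] turn 84.0 | after-turn axes [236.5 -40.    4.2]
```

View pics/w4.png

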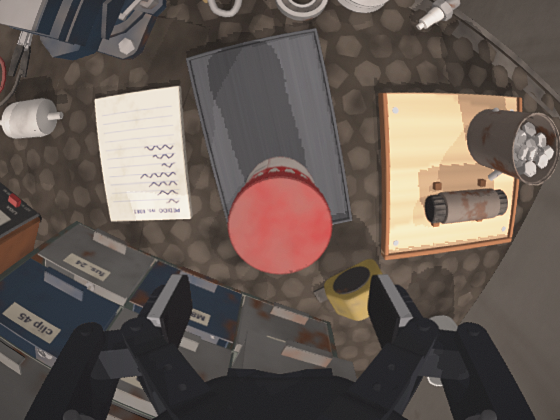

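apply_moves(
  steps=[
    [9,34,0,0,0],
    [9,33,0,0,0],
    [9,33,0,0,0],
    [9,33,0,0,0],
    [9,33,0,0,0],
    [9,33,0,0,0],
    [10,32,0,0,0],
    [0,0,0,7,0],
  ],
)

```text
t: 10.57
tcp_pos: [498.4, 176.6, 201.2]
ee_rot: [[-0.973, 0.231, -0.005], [0.231, 0.973, 0.002], [0.005, 0.001, -1.0]]
ft_force: [-0.0, -0.6, 0.5]
grip_width: 1.003
grip_force: 0.0
```

apply_moves(
  steps=[
    [0,0,0,7,0],
    [0,0,0,7,0],
    [0,0,0,7,0],
    [0,0,0,7,0],
    [0,0,0,7,0],
    [0,0,0,7,0],
    [0,0,0,7,0],
    [0,0,0,7,0],
  ],
)

```text
t: 11.23
tcp_pos: [499.5, 171.5, 200.9]
ee_rot: [[-0.345, 0.939, -0.005], [0.939, 0.345, -0.001], [0.0, -0.005, -1.0]]
ft_force: [0.2, -0.8, -0.0]
grip_width: 0.998
grip_force: 0.0
```

apply_moves(
  steps=[
    [0,0,0,7,0],
    [0,0,0,7,0],
    [0,0,0,7,0],
    [0,0,30,0,0],
    [0,0,30,0,0],
    [0,0,0,0,0],
    [0,0,0,0,0],
  ],
)

```text
t: 11.82
tcp_pos: [498.0, 171.1, 140.1]
ee_rot: [[0.008, 1.0, -0.008], [1.0, -0.008, -0.002], [-0.002, -0.008, -1.0]]
ft_force: [-0.9, 0.2, 0.6]
grip_width: 0.999
grip_force: 0.0
```

```bash
python3 -c "
from h import *
go(501.5,172.5,66,89.5);i=snap('pics/w5.png')
"
```

```text
t 11.82 p [498.  171.1 140.1] yaw 89.51 F [-0.9  0.2  0.6] w 0.999 g 0.0
tool shift now-axes [ 1.6  4.1 74.1] turn 0.0 | after-turn axes [ 1.4  3.5 74.1]
```

View pics/w5.png

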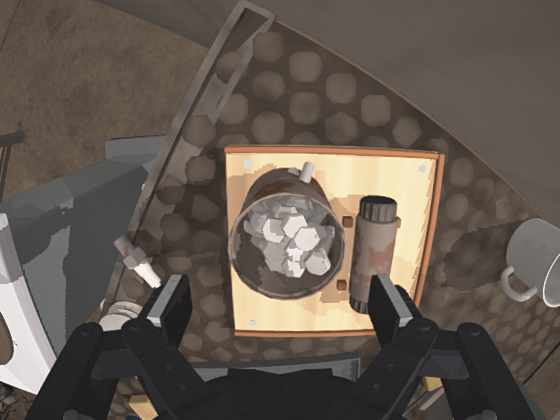

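```bash
python3 -c "
from h import *
for z in(12,50,90): print(z,wc('pics/w5.png',307,170,z).round(),wc('pics/w1.png',338,87,z).round(),p2w('top',140+215/5,140+268/5,z).round())
print('rim',wc('pics/w5.png',286.5,246,96).round(1),wc('pics/w5.png',229,246,96).round(1),wc('pics/w5.png',344,246,96).round(1))
"
```

```text
12 [519. 204.  12.] [550. 163.  12.] [545. 167.  12.]
50 [516. 212.  50.] [543. 161.  50.] [540. 158.  50.]
90 [513. 219.  90.] [536. 158.  90.] [534. 148.  90.]
rim [501.6 177.   96. ] [468.7 177.   96. ] [534.6 176.6  96. ]
```

apply_moves(
  steps=[
    [2,3,0,0,0],
    [0,0,20,0,0],
    [0,0,20,0,0],
    [0,0,20,0,0],
    [0,0,10,0,0],
    [0,0,4,0,0],
    [0,0,0,0,0],
    [0,0,0,0,0],
  ],
)

```text
t: 12.53
tcp_pos: [505.4, 174.2, 70.4]
ee_rot: [[0.008, 1.0, 0.002], [1.0, -0.008, 0.001], [0.001, 0.002, -1.0]]
ft_force: [0.7, 0.4, 0.1]
grip_width: 0.997
grip_force: 0.0
```

apply_moves(
  steps=[
    [0,0,0,0,60],
    [0,0,0,0,255],
    [0,0,0,0,255],
    [0,0,0,0,255],
    [0,0,0,0,255],
    [0,0,0,0,255],
    [0,0,0,0,255],
  ],
)

```text
t: 13.12
tcp_pos: [504.6, 174.2, 71.0]
ee_rot: [[0.008, 1.0, 0.001], [1.0, -0.008, 0.0], [0.0, 0.001, -1.0]]
ft_force: [-3.1, 0.5, 5.0]
grip_width: 0.775
grip_force: 65.4
```

apply_moves(
  steps=[
    [0,0,-4,0,255],
    [0,0,-8,0,255],
    [0,0,-15,0,255],
    [0,0,-25,0,255],
    [0,0,-25,0,255],
    [0,0,-20,0,255],
    [0,0,0,0,255],
    [0,0,0,0,255],
  ],
)

```text
t: 13.78
tcp_pos: [505.2, 174.1, 167.5]
ee_rot: [[0.008, 1.0, 0.003], [1.0, -0.008, 0.001], [0.001, 0.003, -1.0]]
ft_force: [-1.0, 0.6, -5.4]
grip_width: 0.778
grip_force: 68.7
```

```bash
python3 -c "
from h import *
go(442,-73,62,175)"
```

```text
t 13.78 p [505.2 174.1 167.5] yaw 89.52 F [-1.   0.6 -5.4] w 0.778 g 68.7
tool shift now-axes [-247.7  -61.4  105.1] turn -85.5 | after-turn axes [  41.4 -251.7  105.5]
```

apply_moves(
  steps=[
    [-15,-4,-15,0,255],
    [-33,-8,-15,0,255],
    [-33,-8,-5,0,255],
    [-33,-8,0,0,255],
    [-33,-8,0,0,255],
    [-33,-8,0,0,255],
    [-33,-8,0,0,255],
    [-33,-8,0,0,255],
  ],
)

```text
t: 14.45
tcp_pos: [439.7, -72.5, 199.0]
ee_rot: [[0.008, 1.0, -0.004], [1.0, -0.008, 0.001], [0.001, -0.004, -1.0]]
ft_force: [0.6, -0.2, -4.9]
grip_width: 0.776
grip_force: 69.6
```

apply_moves(
  steps=[
    [0,0,0,-7,255],
    [0,0,0,-7,255],
    [0,0,0,-7,255],
    [0,0,0,-7,255],
    [0,0,0,-7,255],
    [0,0,0,-7,255],
    [0,0,0,-7,255],
    [0,0,0,-7,255],
  ],
)

```text
t: 15.12
tcp_pos: [440.2, -71.1, 198.8]
ee_rot: [[-0.828, 0.561, -0.005], [0.561, 0.828, 0.001], [0.005, -0.002, -1.0]]
ft_force: [0.1, 0.3, -6.1]
grip_width: 0.778
grip_force: 69.6
```

apply_moves(
  steps=[
    [0,0,0,-7,255],
    [0,0,0,-7,255],
    [0,0,0,-7,255],
    [0,0,0,-7,255],
    [0,0,20,0,255],
    [0,0,25,0,255],
    [0,0,20,0,255],
    [0,0,0,0,255],
  ],
)

```text
t: 15.78
tcp_pos: [436.2, -70.1, 130.4]
ee_rot: [[-0.994, 0.113, -0.013], [0.113, 0.994, 0.004], [0.014, 0.002, -1.0]]
ft_force: [-2.3, 0.6, -4.7]
grip_width: 0.774
grip_force: 69.9
```

```bash
python3 -c "
from h import *
go(441,-73,65,175)"
```

```text
t 15.78 p [436.2 -70.1 130.4] yaw 173.51 F [-2.3  0.6 -4.7] w 0.774 g 69.9
tool shift now-axes [-6.  -2.5 65.3] turn -1.5 | after-turn axes [-5.  -2.5 65.4]
```

apply_moves(
  steps=[
    [-4,-2,15,0,255],
    [0,0,20,0,255],
    [0,0,15,0,255],
    [0,0,7,0,255],
    [0,0,2,0,255],
    [0,0,0,0,255],
    [0,0,0,0,255],
  ],
)

```text
t: 16.37
tcp_pos: [446.6, -74.2, 77.9]
ee_rot: [[-0.994, 0.113, 0.001], [0.113, 0.994, -0.0], [-0.001, -0.0, -1.0]]
ft_force: [0.4, -0.3, -5.2]
grip_width: 0.779
grip_force: 69.9
```

apply_moves(
  steps=[
    [0,0,1,0,255],
    [0,0,1,0,255],
    [0,0,0,0,255],
  ],
)

```text
t: 16.62
tcp_pos: [446.4, -74.1, 75.9]
ee_rot: [[-0.994, 0.113, 0.001], [0.113, 0.994, -0.0], [-0.001, -0.0, -1.0]]
ft_force: [0.9, 1.0, -3.8]
grip_width: 0.771
grip_force: 69.9
```

apply_moves(
  steps=[
    [0,0,3,0,255],
    [0,0,2,0,255],
    [0,0,1,0,255],
    [0,0,1,0,255],
    [0,0,0,0,255],
  ],
)

```text
t: 17.03
tcp_pos: [445.6, -74.0, 67.9]
ee_rot: [[-0.994, 0.113, -0.001], [0.113, 0.994, 0.0], [0.001, 0.0, -1.0]]
ft_force: [0.5, 0.1, -5.1]
grip_width: 0.774
grip_force: 69.9
```

apply_moves(
  steps=[
    [0,0,1,0,255],
    [0,0,1,0,255],
    [0,0,1,0,255],
    [0,0,0,0,255],
  ],
)

```text
t: 17.37
tcp_pos: [446.0, -74.0, 65.2]
ee_rot: [[-0.994, 0.113, 0.0], [0.113, 0.994, -0.0], [-0.0, -0.0, -1.0]]
ft_force: [0.1, -0.1, -4.3]
grip_width: 0.774
grip_force: 69.9
```

apply_moves(
  steps=[
    [0,0,1,0,255],
    [0,0,0,0,255],
  ],
)

```text
t: 17.53
tcp_pos: [446.2, -74.1, 65.0]
ee_rot: [[-0.994, 0.113, -0.0], [0.113, 0.994, 0.0], [0.0, 0.0, -1.0]]
ft_force: [-1.4, 0.1, 2.5]
grip_width: 0.774
grip_force: 70.2
```

apply_moves(
  steps=[
    [0,0,1,0,255],
    [0,0,0,0,255],
  ],
)

```text
t: 17.7
tcp_pos: [446.5, -74.2, 64.9]
ee_rot: [[-0.994, 0.113, -0.0], [0.113, 0.994, 0.0], [0.0, 0.0, -1.0]]
ft_force: [-4.5, -0.2, 11.3]
grip_width: 0.772
grip_force: 70.7
```

apply_moves(
  steps=[
    [0,0,0,0,40],
    [0,0,0,0,0],
    [0,0,0,0,0],
    [0,0,0,0,0],
    [0,0,0,0,0],
    [0,0,0,0,0],
  ],
)

```text
t: 18.2
tcp_pos: [445.9, -74.0, 63.2]
ee_rot: [[-0.994, 0.113, -0.0], [0.113, 0.994, 0.0], [0.0, 0.0, -1.0]]
ft_force: [-0.0, 0.1, 0.4]
grip_width: 1.001
grip_force: 0.0
```

apply_moves(
  steps=[
    [0,0,-10,0,0],
    [0,0,-25,0,0],
    [0,0,-35,0,0],
    [0,0,-35,0,0],
    [0,0,-30,0,0],
    [0,0,0,7,0],
    [0,0,0,7,0],
    [0,0,0,7,0],
  ],
)

```text
t: 18.87
tcp_pos: [446.6, -74.2, 200.2]
ee_rot: [[-0.884, 0.467, 0.003], [0.467, 0.884, -0.001], [-0.003, 0.001, -1.0]]
ft_force: [0.6, -0.1, 0.7]
grip_width: 1.002
grip_force: 0.0
```

apply_moves(
  steps=[
    [0,0,0,7,0],
    [0,0,0,7,0],
    [0,0,0,7,0],
    [0,0,0,7,0],
    [0,0,0,7,0],
    [0,0,0,7,0],
    [0,0,0,7,0],
    [0,0,0,7,0],
  ],
)

```text
t: 19.53
tcp_pos: [445.8, -74.0, 198.9]
ee_rot: [[-0.107, 0.994, 0.0], [0.994, 0.107, -0.0], [-0.0, 0.0, -1.0]]
ft_force: [-1.1, -0.9, 0.6]
grip_width: 1.001
grip_force: 0.0
```

```bash
python3 -c "
from h import *
go(573,135.5,130,89)"
```

```text
t 19.53 p [445.8 -74.  198.9] yaw 96.17 F [-1.1 -0.9  0.6] w 1.001 g 0.0
tool shift now-axes [194.6 148.9  68.9] turn 7.2 | after-turn axes [211.7 123.5  68.9]
```

apply_moves(
  steps=[
    [0,0,0,7,70],
    [30,18,0,0,70],
    [30,18,0,0,70],
    [30,18,0,0,70],
    [30,18,0,0,70],
    [30,18,0,0,70],
    [30,17,0,0,70],
    [31,17,0,0,70],
  ],
)

```text
t: 20.2
tcp_pos: [572.3, 137.4, 199.0]
ee_rot: [[0.008, 1.0, 0.0], [1.0, -0.008, -0.0], [-0.0, 0.0, -1.0]]
ft_force: [0.8, -0.1, -0.3]
grip_width: 0.729
grip_force: 0.0
```

apply_moves(
  steps=[
    [0,0,30,0,70],
    [0,0,30,0,70],
    [0,0,30,0,70],
    [0,0,20,0,70],
    [0,0,0,0,70],
    [0,0,0,0,70],
  ],
)

```text
t: 20.7
tcp_pos: [570.6, 135.8, 87.5]
ee_rot: [[0.008, 1.0, -0.003], [1.0, -0.008, -0.0], [-0.0, -0.003, -1.0]]
ft_force: [-0.3, -0.1, 0.4]
grip_width: 0.726
grip_force: 0.0
```

```bash
python3 -c "
from h import *
go(573.5,135.5,36,89)
i=snap('pics/w6.png')"
```

```text
t 20.7 p [570.6 135.8  87.5] yaw 89.52 F [-0.3 -0.1  0.4] w 0.726 g 0.0
tool shift now-axes [-0.3  3.  51.5] turn 0.5 | after-turn axes [-0.3  2.9 51.5]
```

View pics/w6.png

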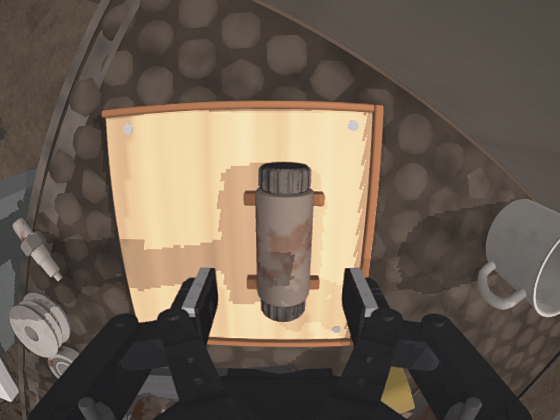

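```bash
python3 -c "
from h import *
f='pics/w6.png'
P=[wc(f,u,v,18) for u,v in((249,198),(320,198),(252,282),(314,283))]
print(np.round(P,1).tolist(),np.mean(P,0).round(1))
print('ends',wc(f,286,163,29).round(1),wc(f,283,320,29).round(1), 'back R corner',wc(f,352,343,17).round(1),'back L',wc(f,382,107,17).round(1),'fL',wc(f,104,114,17).round(1))
"
```

```text
[[551.7, 163.0, 18.0], [595.8, 162.8, 18.0], [551.2, 103.2, 18.0], [594.0, 102.0, 18.0]] [573.2 132.7  18. ]
ends [574.5 186.7  29. ] [572.4  78.6  29. ] back R corner [627.2  43.9  17. ] back L [633.3 220.2  17. ] fL [456.6 221.7  17. ]
```

apply_moves(
  steps=[
    [0,3,15,0,70],
    [0,0,15,0,70],
    [0,0,8,0,70],
    [0,0,5,0,70],
    [0,0,0,0,70],
    [0,0,0,0,70],
  ],
)

```text
t: 21.25
tcp_pos: [575.4, 136.0, 46.2]
ee_rot: [[0.009, 1.0, 0.001], [1.0, -0.009, 0.0], [0.0, 0.001, -1.0]]
ft_force: [0.4, 1.0, -0.3]
grip_width: 0.727
grip_force: 0.0
```

apply_moves(
  steps=[
    [0,-1,5,0,70],
    [0,0,3,0,70],
    [0,0,2,0,70],
    [0,0,0,0,70],
    [0,0,0,0,70],
  ],
)

```text
t: 21.67
tcp_pos: [573.5, 135.9, 35.1]
ee_rot: [[0.008, 1.0, -0.0], [1.0, -0.008, -0.0], [-0.0, -0.0, -1.0]]
ft_force: [-0.1, 0.7, -0.1]
grip_width: 0.725
grip_force: 0.0
```

apply_moves(
  steps=[
    [0,0,0,0,255],
    [0,0,0,0,255],
    [0,0,0,0,255],
    [0,0,0,0,255],
    [0,0,0,0,255],
    [0,0,0,0,255],
    [0,0,0,0,255],
    [0,0,0,0,255],
  ],
)

```text
t: 22.33
tcp_pos: [574.1, 136.0, 35.7]
ee_rot: [[0.008, 1.0, 0.001], [1.0, -0.008, 0.0], [0.0, 0.001, -1.0]]
ft_force: [0.1, 0.1, 3.9]
grip_width: 0.378
grip_force: 60.1
```

apply_moves(
  steps=[
    [0,0,-5,0,255],
    [0,0,-15,0,255],
    [0,0,-30,0,255],
    [0,0,-35,0,255],
    [0,0,-35,0,255],
    [0,0,-30,0,255],
    [-12,-3,0,0,255],
    [-34,-8,0,0,255],
  ],
)

```text
t: 23.0
tcp_pos: [564.4, 92.6, 187.3]
ee_rot: [[0.005, 1.0, 0.006], [1.0, -0.005, 0.003], [0.003, 0.006, -1.0]]
ft_force: [0.0, -0.8, -4.8]
grip_width: 0.374
grip_force: 60.3
```

apply_moves(
  steps=[
    [-36,-9,0,0,255],
    [-36,-9,0,0,255],
    [-36,-9,0,0,255],
    [-36,-9,0,0,255],
    [-36,-9,0,0,255],
    [-36,-9,0,0,255],
    [-36,-8,0,0,255],
    [-36,-8,0,0,255],
  ],
)

```text
t: 23.67
tcp_pos: [486.7, -198.4, 182.6]
ee_rot: [[0.009, 1.0, -0.005], [1.0, -0.009, 0.002], [0.002, -0.005, -1.0]]
ft_force: [1.0, 0.4, -3.6]
grip_width: 0.378
grip_force: 60.3
```

apply_moves(
  steps=[
    [-12,-3,20,0,255],
    [0,0,30,0,255],
    [0,0,30,0,255],
    [0,0,20,0,255],
    [0,0,0,0,255],
    [0,0,0,0,255],
  ],
)

```text
t: 24.17
tcp_pos: [483.6, -208.2, 82.3]
ee_rot: [[0.009, 1.0, -0.007], [1.0, -0.009, 0.003], [0.003, -0.007, -1.0]]
ft_force: [-0.1, -0.3, -3.3]
grip_width: 0.377
grip_force: 60.5
```

```bash
python3 -c "
from h import *
go(487,-210,33,87)
for q in((96,99),(180,87),(191,219),(110,222)): print(wc('pics/w4.png',*q,9).round())"
```

```text
t 24.17 p [ 483.6 -208.2   82.3] yaw 89.5 F [-0.1 -0.3 -3.3] w 0.377 g 60.5
tool shift now-axes [-1.9  3.8 49.3] turn 2.5 | after-turn axes [-1.6  3.5 49.3]
[ 415. -251.    9.]
[ 423. -152.    9.]
[ 562. -164.    9.]
[ 555. -265.    9.]
```

apply_moves(
  steps=[
    [-1,0,15,0,255],
    [0,0,15,0,255],
    [0,0,8,0,255],
    [0,0,3,0,255],
    [0,0,0,0,255],
    [0,0,0,0,255],
  ],
)

```text
t: 24.67
tcp_pos: [487.5, -210.6, 45.1]
ee_rot: [[0.008, 1.0, 0.001], [1.0, -0.008, -0.001], [-0.001, 0.001, -1.0]]
ft_force: [0.6, 0.4, -3.9]
grip_width: 0.375
grip_force: 60.8
```

apply_moves(
  steps=[
    [0,0,2,0,255],
    [0,0,2,0,255],
    [0,0,1,0,255],
    [0,0,0,0,255],
  ],
)

```text
t: 25.0
tcp_pos: [486.7, -210.3, 39.3]
ee_rot: [[0.008, 1.0, -0.0], [1.0, -0.008, 0.0], [0.0, -0.0, -1.0]]
ft_force: [0.3, 0.2, -3.5]
grip_width: 0.378
grip_force: 60.8
```

apply_moves(
  steps=[
    [0,0,2,0,255],
    [0,0,1,0,255],
    [0,0,1,0,255],
    [0,0,0,0,255],
  ],
)

```text
t: 25.33
tcp_pos: [486.5, -210.2, 34.9]
ee_rot: [[0.008, 1.0, -0.001], [1.0, -0.008, 0.0], [0.0, -0.001, -1.0]]
ft_force: [0.1, -0.3, -3.1]
grip_width: 0.374
grip_force: 60.8
```

apply_moves(
  steps=[
    [0,0,1,0,255],
    [0,0,1,0,255],
    [0,0,0,0,255],
  ],
)

```text
t: 25.58
tcp_pos: [486.6, -210.3, 33.0]
ee_rot: [[0.008, 1.0, -0.0], [1.0, -0.008, 0.0], [0.0, -0.0, -1.0]]
ft_force: [-0.2, -0.0, -3.7]
grip_width: 0.381
grip_force: 60.8
```

apply_moves(
  steps=[
    [0,0,1,0,255],
    [0,0,0,0,255],
  ],
)

```text
t: 25.75
tcp_pos: [486.9, -210.4, 32.7]
ee_rot: [[0.008, 1.0, -0.0], [1.0, -0.008, 0.0], [0.0, -0.0, -1.0]]
ft_force: [-1.1, 1.4, 1.5]
grip_width: 0.372
grip_force: 61.4
```

apply_moves(
  steps=[
    [0,0,1,0,255],
    [0,0,0,0,255],
  ],
)

```text
t: 25.92
tcp_pos: [486.8, -210.4, 32.6]
ee_rot: [[0.008, 1.0, -0.001], [1.0, -0.008, 0.0], [0.0, -0.001, -1.0]]
ft_force: [-5.3, 2.3, 9.0]
grip_width: 0.377
grip_force: 62.3
```

apply_moves(
  steps=[
    [0,0,-1,0,255],
    [0,0,0,0,255],
    [0,0,0,0,150],
    [0,0,0,0,110],
    [0,0,0,0,80],
    [0,0,0,0,60],
    [0,0,0,0,60],
    [0,0,0,0,60],
  ],
)

```text
t: 26.58
tcp_pos: [486.9, -210.4, 32.3]
ee_rot: [[0.008, 1.0, 0.0], [1.0, -0.008, -0.0], [-0.0, 0.0, -1.0]]
ft_force: [0.2, 0.3, -0.3]
grip_width: 0.764
grip_force: 0.0
```

apply_moves(
  steps=[
    [0,0,-10,0,60],
    [0,0,-25,0,60],
    [0,0,-35,0,60],
    [0,0,-35,0,60],
    [0,0,-35,0,60],
    [0,0,-10,0,60],
    [0,0,0,0,60],
    [0,0,0,0,60],
  ],
)

```text
t: 27.25
tcp_pos: [486.9, -210.4, 182.9]
ee_rot: [[0.008, 1.0, 0.001], [1.0, -0.008, -0.001], [-0.001, 0.001, -1.0]]
ft_force: [-0.2, -0.6, -0.9]
grip_width: 0.764
grip_force: 0.0
```

```bash
python3 -c "
from h import *
i=bot.capture('top'); crop(i,300,165,160,110,5,'pics/t7.png')
go(412,-346,150,81.5)"
```

```text
t 27.3 p [ 485.8 -209.8  181.3] yaw 89.52 F [-0.4  0.9 -0.6] w 0.763 g 0.0
tool shift now-axes [-136.8  -72.6   31.3] turn 8.0 | after-turn axes [-145.6  -52.9   31.3]
```

View pics/t7.png

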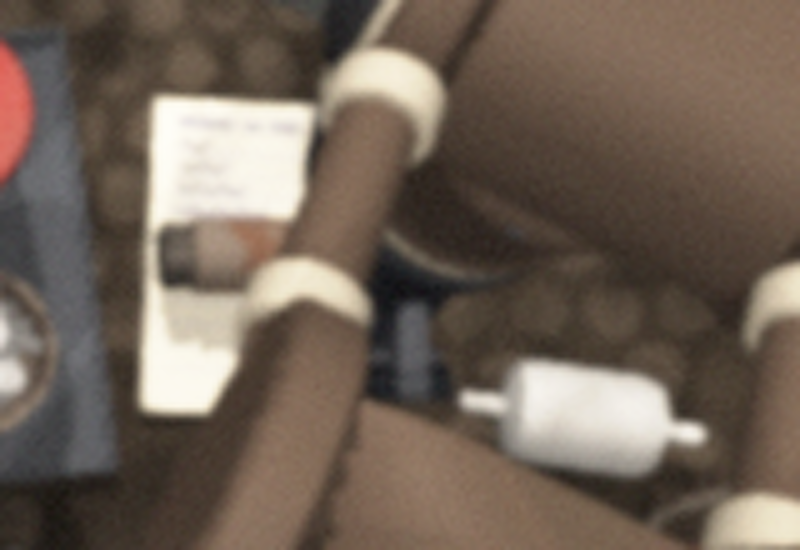

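apply_moves(
  steps=[
    [0,0,0,7,60],
    [-36,-13,0,1,60],
    [-36,-13,0,0,60],
    [-36,-13,0,0,60],
    [-36,-13,0,0,60],
    [0,0,20,0,60],
    [0,0,30,0,60],
    [0,0,0,0,60],
  ],
)

```text
t: 27.97
tcp_pos: [409.3, -341.7, 124.6]
ee_rot: [[0.15, 0.989, -0.011], [0.989, -0.15, 0.011], [0.009, -0.013, -1.0]]
ft_force: [-1.7, 2.7, -0.7]
grip_width: 0.763
grip_force: 0.0
```

```bash
python3 -c "
from h import *
go(412,-346,40,81.5)
i=snap('pics/w8.png')"
```

```text
t 27.97 p [ 409.3 -341.7  124.6] yaw 81.39 F [-1.7  2.7 -0.7] w 0.763 g 0.0
tool shift now-axes [-4.7  4.4 84.5] turn -0.1 | after-turn axes [-3.9  3.3 84.6]
```

View pics/w8.png

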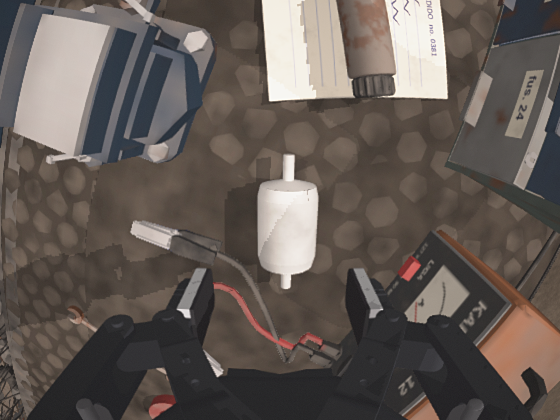

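```bash
python3 -c "
from h import *
f='pics/w8.png'
a,b=wc(f,289,154,22),wc(f,286,289,22); d=a-b; m=(a+b)/2
print(a,b,m,np.linalg.norm(d),np.degrees(np.arctan2(d[1],d[0])))
go(m[0],m[1],40,81.5)"
```

```text
[ 422.19695211 -292.17440702   22.        ] [ 404.7156295  -399.02422619   22.        ] [ 413.45629081 -345.5993166    22.        ] 108.27040453346444 80.70835906386681
t 28.02 p [ 410.5 -342.1  126.7] yaw 81.46 F [ 0.3 -0.1 -0.1] w 0.767 g 0.0
tool shift now-axes [-3.7  4.3 86.7] turn -0.0 | after-turn axes [-3.1  3.4 86.7]
```

apply_moves(
  steps=[
    [-4,2,20,0,60],
    [0,0,25,0,60],
    [0,0,20,0,60],
    [0,0,10,0,60],
    [0,0,0,0,60],
    [0,0,0,0,60],
  ],
)

```text
t: 28.52
tcp_pos: [416.1, -349.1, 57.2]
ee_rot: [[0.147, 0.989, -0.001], [0.989, -0.147, 0.001], [0.001, -0.001, -1.0]]
ft_force: [0.8, 1.0, 0.1]
grip_width: 0.764
grip_force: 0.0
```

```bash
python3 -c "
from h import *
go(412.7,-346,26,81.5)"
```

```text
t 28.52 p [ 416.1 -349.1   57.2] yaw 81.56 F [0.8 1.  0.1] w 0.764 g 0.0
tool shift now-axes [ 2.6 -3.8 31.2] turn 0.1 | after-turn axes [ 2.6 -3.9 31.2]
```

apply_moves(
  steps=[
    [3,-2,10,0,60],
    [0,0,10,0,60],
    [0,0,6,0,60],
    [0,0,2,0,60],
    [0,0,0,0,60],
    [0,0,0,0,60],
  ],
)

```text
t: 29.02
tcp_pos: [414.6, -346.5, 29.2]
ee_rot: [[0.148, 0.989, -0.0], [0.989, -0.148, 0.0], [0.0, -0.0, -1.0]]
ft_force: [0.7, -0.3, -0.1]
grip_width: 0.758
grip_force: 0.0
```

```bash
python3 -c "
from h import *
go(412.7,-346,26,81.5)"
```

```text
t 29.02 p [ 414.6 -346.5   29.2] yaw 81.51 F [ 0.7 -0.3 -0.1] w 0.758 g 0.0
tool shift now-axes [ 0.2 -1.9  3.2] turn 0.0 | after-turn axes [ 0.2 -1.9  3.2]
```

apply_moves(
  steps=[
    [0,-1,2,0,60],
    [0,0,0,0,100],
    [0,0,0,0,255],
    [0,0,0,0,255],
    [0,0,0,0,255],
    [0,0,0,0,255],
    [0,0,0,0,255],
    [0,0,0,0,255],
  ],
)

```text
t: 29.68
tcp_pos: [413.9, -346.6, 27.8]
ee_rot: [[0.147, 0.989, 0.001], [0.989, -0.147, -0.001], [-0.001, 0.001, -1.0]]
ft_force: [-0.6, 0.6, 4.0]
grip_width: 0.492
grip_force: 61.0
```

apply_moves(
  steps=[
    [0,0,-5,0,255],
    [0,0,-15,0,255],
    [0,0,-30,0,255],
    [0,0,-35,0,255],
    [0,0,-35,0,255],
    [0,0,-35,0,255],
    [0,0,-10,0,255],
    [0,0,0,0,255],
  ],
)

```text
t: 30.35
tcp_pos: [415.4, -348.0, 195.9]
ee_rot: [[0.147, 0.989, 0.006], [0.989, -0.147, -0.005], [-0.004, 0.006, -1.0]]
ft_force: [0.9, 0.1, -1.3]
grip_width: 0.495
grip_force: 61.0
```

```bash
python3 -c "
from h import *
go(573.2,132.7,190,89.5)"
```

```text
t 30.35 p [ 415.4 -348.   195.9] yaw 81.52 F [ 0.9  0.1 -1.3] w 0.495 g 61.0
tool shift now-axes [498.7  85.2   4.3] turn -8.0 | after-turn axes [482.  153.6   5.9]
```

apply_moves(
  steps=[
    [0,0,0,-4,255],
    [0,0,0,-3.5,255],
    [20,6,0,0,255],
    [37,11.5,0,0,255],
    [37,11.5,0,0,255],
    [37,11.5,0,0,255],
    [37,11.5,0,0,255],
    [37,11.5,0,0,255],
  ],
)

```text
t: 31.02
tcp_pos: [478.7, -139.9, 189.2]
ee_rot: [[0.018, 1.0, -0.005], [1.0, -0.018, 0.002], [0.002, -0.005, -1.0]]
ft_force: [0.2, -0.2, -0.5]
grip_width: 0.493
grip_force: 61.0
```

apply_moves(
  steps=[
    [37,11.5,0,0,255],
    [37,11.5,0,0,255],
    [37,11.5,0,0,255],
    [37,11.5,0,0,255],
    [37,11.5,0,0,255],
    [37,11.5,0,0,255],
    [37,11.5,0,0,255],
    [19,6,0,0,255],
  ],
)

```text
t: 31.68
tcp_pos: [570.7, 137.9, 189.0]
ee_rot: [[0.015, 1.0, -0.004], [1.0, -0.015, 0.001], [0.001, -0.004, -1.0]]
ft_force: [0.3, -0.4, -1.3]
grip_width: 0.497
grip_force: 61.0
```

apply_moves(
  steps=[
    [0,0,20,0,255],
    [0,0,30,0,255],
    [0,0,30,0,255],
    [0,0,20,0,255],
    [0,0,0,0,255],
    [0,0,0,0,255],
  ],
)

```text
t: 32.18
tcp_pos: [568.5, 133.6, 88.5]
ee_rot: [[0.017, 1.0, -0.008], [1.0, -0.017, -0.001], [-0.001, -0.008, -1.0]]
ft_force: [0.3, -0.0, -1.0]
grip_width: 0.493
grip_force: 61.0
```

```bash
python3 -c "
from h import *
go(573.4,132.8,40,89)"
```

```text
t 32.18 p [568.5 133.6  88.5] yaw 89.02 F [ 0.3 -0.  -1. ] w 0.493 g 61.0
tool shift now-axes [-0.6  5.3 48.4] turn 0.0 | after-turn axes [-0.7  4.9 48.5]
```

apply_moves(
  steps=[
    [0,1,12,0,255],
    [0,0,12,0,255],
    [0,0,8,0,255],
    [0,0,2,0,255],
    [0,0,0,0,255],
    [0,0,0,0,255],
  ],
)

```text
t: 32.68
tcp_pos: [573.0, 134.0, 58.4]
ee_rot: [[0.017, 1.0, 0.0], [1.0, -0.017, 0.0], [0.0, 0.0, -1.0]]
ft_force: [0.4, -0.6, -0.6]
grip_width: 0.494
grip_force: 61.0
```

apply_moves(
  steps=[
    [0,0,1,0,255],
    [0,0,1,0,255],
    [0,0,0,0,255],
  ],
)

```text
t: 32.93
tcp_pos: [573.1, 134.1, 56.6]
ee_rot: [[0.017, 1.0, 0.001], [1.0, -0.017, 0.0], [0.0, 0.001, -1.0]]
ft_force: [0.3, -0.2, -0.6]
grip_width: 0.498
grip_force: 61.0
```

```bash
python3 -c "
from h import *
go(573.4,132.8,40,89)"
```

```text
t 32.93 p [573.1 134.1  56.6] yaw 89.02 F [ 0.3 -0.2 -0.6] w 0.498 g 61.0
tool shift now-axes [-1.3  0.3 16.6] turn 0.0 | after-turn axes [-1.3  0.3 16.6]
```

apply_moves(
  steps=[
    [-1,0,3,0,255],
    [0,0,3,0,255],
    [0,0,2,0,255],
    [0,0,2,0,255],
    [0,0,1,0,255],
    [0,0,0,0,255],
  ],
)

```text
t: 33.43
tcp_pos: [572.4, 133.0, 44.8]
ee_rot: [[0.017, 1.0, -0.001], [1.0, -0.017, -0.0], [-0.0, -0.001, -1.0]]
ft_force: [0.6, 0.1, -1.8]
grip_width: 0.493
grip_force: 61.0
```

apply_moves(
  steps=[
    [0,0,1,0,255],
    [0,0,1,0,255],
    [0,0,0,0,255],
  ],
)

```text
t: 33.68
tcp_pos: [572.7, 133.1, 43.1]
ee_rot: [[0.017, 1.0, -0.0], [1.0, -0.017, -0.0], [-0.0, -0.0, -1.0]]
ft_force: [-0.0, 0.7, -0.9]
grip_width: 0.498
grip_force: 61.0
```

apply_moves(
  steps=[
    [0,0,1,0,255],
    [0,0,1,0,255],
    [0,0,0,0,255],
  ],
)

```text
t: 33.93
tcp_pos: [572.7, 133.0, 41.1]
ee_rot: [[0.017, 1.0, -0.0], [1.0, -0.017, -0.0], [-0.0, -0.0, -1.0]]
ft_force: [0.3, 0.1, -0.3]
grip_width: 0.495
grip_force: 61.0
```

apply_moves(
  steps=[
    [0,0,1,0,255],
    [0,0,0.5,0,255],
    [0,0,0,0,255],
  ],
)

```text
t: 34.18
tcp_pos: [572.9, 133.1, 39.9]
ee_rot: [[0.017, 1.0, 0.0], [1.0, -0.017, 0.0], [0.0, 0.0, -1.0]]
ft_force: [-0.4, -0.0, -0.2]
grip_width: 0.495
grip_force: 61.1
```

apply_moves(
  steps=[
    [0,0,0.5,0,255],
    [0,0,0,0,255],
  ],
)

```text
t: 34.35
tcp_pos: [572.9, 133.1, 39.8]
ee_rot: [[0.017, 1.0, -0.0], [1.0, -0.017, -0.0], [-0.0, -0.0, -1.0]]
ft_force: [-2.0, -0.9, 4.0]
grip_width: 0.494
grip_force: 61.3
```

apply_moves(
  steps=[
    [0,0,0,0,110],
    [0,0,0,0,90],
    [0,0,0,0,75],
    [0,0,0,0,65],
    [0,0,0,0,65],
    [0,0,0,0,65],
  ],
)

```text
t: 34.85
tcp_pos: [572.8, 133.1, 39.2]
ee_rot: [[0.017, 1.0, -0.0], [1.0, -0.017, 0.0], [0.0, -0.0, -1.0]]
ft_force: [-0.4, 0.3, -0.1]
grip_width: 0.745
grip_force: 0.0
```

apply_moves(
  steps=[
    [0,0,-10,0,65],
    [0,0,-20,0,65],
    [0,0,-30,0,65],
    [0,0,-35,0,0],
    [0,0,-35,0,0],
    [0,0,-30,0,0],
    [0,0,0,0,0],
    [0,0,0,0,0],
  ],
)

```text
t: 35.52
tcp_pos: [574.9, 133.4, 203.1]
ee_rot: [[0.017, 1.0, 0.007], [1.0, -0.017, 0.001], [0.001, 0.007, -1.0]]
ft_force: [-1.2, 0.1, -0.7]
grip_width: 1.001
grip_force: 0.0
```

```bash
python3 -c "
from h import *
go(446.2,-74.1,190,173.5)
i=snap('pics/w9.png')
# white filter blob
h=cv2.cvtColor(i,cv2.COLOR_BGR2HSV); m=((h[...,1]<50)&(h[...,2]>170)).astype(np.uint8); m[330:]=0
n,l,s,c=cv2.connectedComponentsWithStats(m)
for k in range(1,n):
    if s[k,4]>300:
        r=cv2.minAreaRect(np.argwhere(l==k)[:,::-1].astype(np.float32)); print(s[k],r,wc('pics/w9.png',*r[0],34).round(1))
        for q in cv2.boxPoints(r): print('   ',wc('pics/w9.png',*q,34).round(1)[:2])
"
```

```text
t 35.52 p [574.9 133.4 203.1] yaw 89.02 F [-1.2  0.1 -0.7] w 1.001 g 0.0
tool shift now-axes [-209.7 -125.2   12. ] turn -84.5 | after-turn axes [ 104.4 -220.7   13.1]
[ 257  140   43  109 3056] ((278.0, 194.0), (108.0, 42.0), 90.0) [574.8 136.7  34. ]
    [556.8 187.6]
    [594.6 186.9]
    [594.6  81.1]
    [553.   81.9]
[453 178  57  71 404] ((481.0, 213.0), (70.0, 56.0), 90.0) [797.6 114.1  34. ]
    [753.7 152.5]
    [831.9 154.5]
    [853.8  68.4]
    [767.1  73.8]
[ 82 195  29  37 405] ((96.80000305175781, 213.90000915527344), (43.20000076293945, 15.800002098083496), 53.13010025024414) [382.1 120.8  34. ]
    [359.  135.5]
    [378.3 145.1]
    [403.8 106.5]
    [385.2  95.6]
[ 88 251  24  37 305] ((101.99630737304688, 267.2115783691406), (37.06407928466797, 14.590578079223633), 62.7004280090332) [373.5  57.2  34. ]
    [356.7  73.2]
    [377.2  81.9]
    [389.8  41. ]
    [369.   30.8]
[  63  256   60   73 1275] ((93.11538696289062, 292.4230651855469), (85.146484375, 33.559364318847656), 56.3099365234375) [350.3  21.9  34. ]
    [301.3  54.9]
    [353.7  81.1]
    [394.5 -12.3]
    [341.9 -48.4]
[   0  261   39   69 1679] ((19.0, 295.0), (68.0, 38.0), 90.0) [207.8   4.   34. ]
    [190.3  56.2]
    [272.2  60.7]
    [220.4 -53.2]
    [116.5 -72. ]
```

apply_moves(
  steps=[
    [-30,-18,0,0,0],
    [-30,-18,0,0,0],
    [-30,-18,0,0,0],
    [-30,-18,0,0,0],
    [-30,-18,0,0,0],
    [-30,-18,0,0,0],
    [-30,-17,0,0,0],
    [0,0,0,-7,0],
  ],
)

```text
t: 36.23
tcp_pos: [439.3, -78.0, 196.8]
ee_rot: [[-0.103, 0.995, -0.007], [0.995, 0.103, -0.001], [0.0, -0.007, -1.0]]
ft_force: [-0.3, 0.2, -0.3]
grip_width: 1.0
grip_force: 0.0
```

apply_moves(
  steps=[
    [0,0,0,-7,0],
    [0,0,0,-7,0],
    [0,0,0,-7,0],
    [0,0,0,-7,0],
    [0,0,0,-7,0],
    [0,0,0,-7,0],
    [0,0,0,-7,0],
    [0,0,0,-7,0],
  ],
)

```text
t: 36.9
tcp_pos: [442.5, -74.3, 197.2]
ee_rot: [[-0.886, 0.464, -0.005], [0.464, 0.886, 0.001], [0.005, -0.001, -1.0]]
ft_force: [-0.8, -0.1, -0.5]
grip_width: 0.999
grip_force: 0.0
```

apply_moves(
  steps=[
    [0,0,0,-7,0],
    [0,0,0,-7,0],
    [0,0,0,-7,0],
    [0,0,30,0,0],
    [0,0,30,0,0],
    [0,0,0,0,0],
    [0,0,0,0,0],
    [0,0,0,0,0],
  ],
)

```text
t: 37.57
tcp_pos: [443.9, -74.7, 139.2]
ee_rot: [[-0.993, 0.122, -0.001], [0.122, 0.993, 0.0], [0.001, 0.0, -1.0]]
ft_force: [-0.3, -0.9, 0.7]
grip_width: 1.001
grip_force: 0.0
```

```bash
python3 -c "
from h import *
go(446.2,-74.1,65,173.5)"
```

```text
t 37.57 p [443.9 -74.7 139.2] yaw 173.02 F [-0.3 -0.9  0.7] w 1.001 g 0.0
tool shift now-axes [-2.3  0.8 74.2] turn -0.5 | after-turn axes [-2.2  0.8 74.2]
```

apply_moves(
  steps=[
    [-2,1,15,0,0],
    [0,0,20,0,0],
    [0,0,20,0,0],
    [0,0,12,0,0],
    [0,0,5,0,0],
    [0,0,0,0,0],
    [0,0,0,0,0],
    [0,0,0,0,0],
  ],
)

```text
t: 38.23
tcp_pos: [447.8, -74.4, 68.7]
ee_rot: [[-0.993, 0.122, 0.003], [0.122, 0.993, -0.001], [-0.003, -0.0, -1.0]]
ft_force: [0.4, -0.5, 0.1]
grip_width: 1.0
grip_force: 0.0
```

apply_moves(
  steps=[
    [0,0,1,0,0],
    [0,0,1,0,0],
    [0,0,0,0,60],
    [0,0,0,0,255],
    [0,0,0,0,255],
    [0,0,0,0,255],
    [0,0,0,0,255],
    [0,0,0,0,255],
  ],
)

```text
t: 38.9
tcp_pos: [446.8, -74.5, 66.0]
ee_rot: [[-0.993, 0.121, 0.001], [0.121, 0.993, -0.001], [-0.001, -0.001, -1.0]]
ft_force: [-1.9, -2.8, 5.6]
grip_width: 0.773
grip_force: 66.0
```

apply_moves(
  steps=[
    [0,0,0,0,255],
    [0,0,0,0,255],
  ],
)

```text
t: 39.07
tcp_pos: [446.8, -74.5, 66.0]
ee_rot: [[-0.993, 0.121, 0.001], [0.121, 0.993, -0.001], [-0.001, -0.001, -1.0]]
ft_force: [-2.5, -2.7, 6.2]
grip_width: 0.773
grip_force: 66.0
```

apply_moves(
  steps=[
    [0,0,-5,0,255],
    [0,0,-10,0,255],
    [0,0,-20,0,255],
    [0,0,-30,0,255],
    [0,0,-30,0,255],
    [0,0,-25,0,255],
    [0,0,-15,0,255],
    [0,0,0,0,255],
  ],
)

```text
t: 39.73
tcp_pos: [448.8, -74.5, 204.2]
ee_rot: [[-0.993, 0.121, 0.008], [0.121, 0.993, -0.002], [-0.008, -0.001, -1.0]]
ft_force: [1.3, 0.0, -4.2]
grip_width: 0.779
grip_force: 68.8
```

apply_moves(
  steps=[
    [0,0,0,7,255],
    [0,0,0,7,255],
    [0,0,0,7,255],
    [0,0,0,7,255],
    [0,0,0,7,255],
    [0,0,0,7,255],
    [0,0,0,7,255],
    [0,0,0,7,255],
  ],
)

```text
t: 40.4
tcp_pos: [444.6, -73.4, 198.3]
ee_rot: [[-0.449, 0.894, -0.004], [0.894, 0.449, 0.001], [0.003, -0.003, -1.0]]
ft_force: [0.2, -0.1, -3.7]
grip_width: 0.773
grip_force: 68.8
```

apply_moves(
  steps=[
    [0,0,0,7,255],
    [0,0,0,7,255],
    [0,0,0,7,255],
    [0,0,0,6.5,255],
    [0,0,0,0,255],
    [0,0,0,0,255],
    [0,0,0,0,255],
  ],
)

```text
t: 40.98
tcp_pos: [445.5, -73.7, 199.3]
ee_rot: [[0.006, 1.0, -0.002], [1.0, -0.006, 0.001], [0.001, -0.002, -1.0]]
ft_force: [-0.4, 0.3, -4.8]
grip_width: 0.775
grip_force: 68.7
```

```bash
python3 -c "
from h import *
go(501.5,174,72,89.5)"
```

```text
t 40.98 p [445.5 -73.7 199.3] yaw 89.66 F [-0.4  0.3 -4.8] w 0.775 g 68.7
tool shift now-axes [248.   54.8 127.3] turn 0.2 | after-turn axes [248.2  53.8 127.3]
```

apply_moves(
  steps=[
    [17,4,0,0,255],
    [36,8,0,0,255],
    [36,8,0,0,255],
    [36,8,0,0,255],
    [36,8,0,0,255],
    [36,8,0,0,255],
    [34,7,0,0,255],
    [17,4,0,0,255],
  ],
)

```text
t: 41.65
tcp_pos: [503.9, 177.5, 200.1]
ee_rot: [[0.004, 1.0, 0.001], [1.0, -0.004, 0.002], [0.002, 0.001, -1.0]]
ft_force: [-0.3, 0.0, -3.4]
grip_width: 0.774
grip_force: 68.7
```

apply_moves(
  steps=[
    [0,0,20,0,255],
    [0,0,30,0,255],
    [0,0,30,0,255],
    [0,0,15,0,255],
    [0,0,5,0,255],
    [0,0,0,0,255],
    [0,0,0,0,255],
    [0,0,0,0,255],
  ],
)

```text
t: 42.32
tcp_pos: [505.1, 173.9, 101.9]
ee_rot: [[0.008, 1.0, 0.003], [1.0, -0.008, 0.001], [0.001, 0.003, -1.0]]
ft_force: [-0.1, -0.3, -4.1]
grip_width: 0.777
grip_force: 69.2
```

```bash
python3 -c "
from h import *
go(501.5,174,72,89.5)"
```

```text
t 42.32 p [505.1 173.9 101.9] yaw 89.54 F [-0.1 -0.3 -4.1] w 0.777 g 69.2
tool shift now-axes [ 0.  -3.7 29.9] turn 0.0 | after-turn axes [ 0.1 -3.6 29.9]
```

apply_moves(
  steps=[
    [0,-2,10,0,255],
    [0,0,8,0,255],
    [0,0,4,0,255],
    [0,0,2,0,255],
    [0,0,0,0,255],
    [0,0,0,0,255],
  ],
)

```text
t: 42.82
tcp_pos: [501.3, 173.5, 76.1]
ee_rot: [[0.008, 1.0, -0.0], [1.0, -0.008, -0.0], [-0.0, -0.0, -1.0]]
ft_force: [0.4, 0.1, -4.3]
grip_width: 0.775
grip_force: 69.2
```

apply_moves(
  steps=[
    [0,0,1,0,255],
    [0,0,1,0,255],
    [0,0,0,0,255],
  ],
)

```text
t: 43.07
tcp_pos: [501.5, 173.6, 74.3]
ee_rot: [[0.008, 1.0, 0.0], [1.0, -0.008, 0.0], [0.0, 0.0, -1.0]]
ft_force: [-0.2, -0.0, -4.1]
grip_width: 0.777
grip_force: 69.2
```

apply_moves(
  steps=[
    [0,0,1,0,255],
    [0,0,1,0,255],
    [0,0,0,0,255],
  ],
)

```text
t: 43.32
tcp_pos: [501.5, 173.5, 72.2]
ee_rot: [[0.008, 1.0, 0.0], [1.0, -0.008, 0.0], [0.0, 0.0, -1.0]]
ft_force: [-0.2, 0.1, -4.3]
grip_width: 0.771
grip_force: 69.3
```

apply_moves(
  steps=[
    [0,0,1,0,255],
    [0,0,0,0,255],
  ],
)

```text
t: 43.48
tcp_pos: [501.6, 173.6, 72.1]
ee_rot: [[0.008, 1.0, -0.0], [1.0, -0.008, 0.0], [0.0, -0.0, -1.0]]
ft_force: [-2.3, 0.1, 3.5]
grip_width: 0.776
grip_force: 69.7
```

apply_moves(
  steps=[
    [0,0,0,0,45],
    [0,0,0,0,32],
    [0,0,0,0,28],
    [0,0,0,0,28],
    [0,0,0,0,28],
    [0,0,0,0,28],
  ],
)

```text
t: 43.98
tcp_pos: [501.7, 173.6, 71.4]
ee_rot: [[0.008, 1.0, 0.001], [1.0, -0.008, 0.0], [0.0, 0.001, -1.0]]
ft_force: [0.6, -0.5, 0.4]
grip_width: 0.891
grip_force: 0.0
```

apply_moves(
  steps=[
    [0,0,-10,0,28],
    [0,0,-20,0,28],
    [0,0,-35,0,28],
    [0,0,-35,0,0],
    [0,0,-30,0,0],
    [0,0,0,0,0],
    [0,0,0,0,0],
  ],
)

```text
t: 44.57
tcp_pos: [503.4, 174.1, 204.7]
ee_rot: [[0.008, 1.0, 0.007], [1.0, -0.008, 0.002], [0.002, 0.007, -1.0]]
ft_force: [0.3, -0.3, -0.2]
grip_width: 1.002
grip_force: 0.0
```

```bash
python3 -c "
from h import *
go(538.9,-64.9,190,173.5)"
```

```text
t 44.57 p [503.4 174.1 204.7] yaw 89.52 F [ 0.3 -0.3 -0.2] w 1.002 g 0.0
tool shift now-axes [-238.7   37.4   14.6] turn -84.0 | after-turn axes [ -62.3 -233.4   14.7]
```

apply_moves(
  steps=[
    [-34,5,0,0,0],
    [-34,5,0,0,0],
    [-34,5,0,0,0],
    [-34,5,0,0,0],
    [-34,5,0,0,0],
    [-34,5,0,0,0],
    [-34,5,0,0,0],
    [0,0,20,0,0],
  ],
)

```text
t: 45.23
tcp_pos: [537.6, -70.8, 183.8]
ee_rot: [[0.013, 1.0, 0.007], [1.0, -0.013, -0.005], [-0.004, 0.007, -1.0]]
ft_force: [2.7, 0.0, 0.6]
grip_width: 0.997
grip_force: 0.0
```

apply_moves(
  steps=[
    [0,0,15,0,0],
    [0,0,5,0,0],
    [0,0,0,0,0],
    [0,0,0,0,0],
  ],
)

```text
t: 45.57
tcp_pos: [533.6, -64.3, 160.4]
ee_rot: [[0.008, 1.0, -0.002], [1.0, -0.008, 0.0], [0.0, -0.002, -1.0]]
ft_force: [0.1, 0.3, 0.3]
grip_width: 1.005
grip_force: 0.0
```

```bash
python3 -c "
from h import *
go(538.9,-64.9,76,89.5)
f='pics/w10.png';i=snap(f)
h=cv2.cvtColor(i,cv2.COLOR_BGR2HSV); m=(((h[...,0]<8)|(h[...,0]>172))&(h[...,1]>130)&(h[...,2]>90)).astype(np.uint8)
n,l,s,c=cv2.connectedComponentsWithStats(m)
k=1+np.argmax(s[1:,4]); x,y,w,hh=s[k,:4]; print(s[k]); print(wc(f,x,y+hh*.6,123).round(1),wc(f,x+w,y+hh*.6,123).round(1))
print('bottom',wc(f,x+w/2,y+hh,123).round(1))
"
```

```text
t 45.57 p [533.6 -64.3 160.4] yaw 89.54 F [0.1 0.3 0.3] w 1.005 g 0.0
tool shift now-axes [-0.6  5.5 84.4] turn 0.0 | after-turn axes [-0.5  5.3 84.4]
[ 226  184  126  111 5710]
[504. -58. 123.] [574.  -58.7 123. ]
bottom [538.9 -87.  123. ]
```

apply_moves(
  steps=[
    [-1,5,0,0,0],
    [0,0,0,0,0],
    [0,0,18,0,0],
    [0,0,22,0,0],
    [0,0,22,0,0],
    [0,0,14,0,0],
    [0,0,6,0,0],
    [0,0,0,0,0],
  ],
)

```text
t: 46.28
tcp_pos: [538.7, -65.4, 78.2]
ee_rot: [[0.008, 1.0, -0.002], [1.0, -0.008, 0.0], [0.0, -0.002, -1.0]]
ft_force: [-0.0, 0.1, -0.1]
grip_width: 0.999
grip_force: 0.0
```

apply_moves(
  steps=[
    [0,0,0,0,0],
    [0,0,0,0,0],
    [0,0,0,0,0],
  ],
)

```text
t: 46.53
tcp_pos: [540.8, -66.0, 80.8]
ee_rot: [[0.008, 1.0, 0.003], [1.0, -0.008, -0.001], [-0.001, 0.003, -1.0]]
ft_force: [0.5, -0.1, -0.6]
grip_width: 0.998
grip_force: 0.0
```

apply_moves(
  steps=[
    [0,0,2,0,0],
    [0,0,2,0,0],
    [0,0,0,0,0],
    [0,0,0,0,0],
  ],
)

```text
t: 46.87
tcp_pos: [539.3, -65.8, 75.3]
ee_rot: [[0.009, 1.0, -0.0], [1.0, -0.009, 0.0], [0.0, -0.0, -1.0]]
ft_force: [0.2, 0.1, -0.5]
grip_width: 1.001
grip_force: 0.0
```

apply_moves(
  steps=[
    [0,0,0,0,60],
    [0,0,0,0,255],
    [0,0,0,0,255],
    [0,0,0,0,255],
    [0,0,0,0,255],
    [0,0,0,0,255],
    [0,0,0,0,255],
    [0,0,0,0,255],
  ],
)

```text
t: 47.53
tcp_pos: [539.1, -65.8, 75.6]
ee_rot: [[0.008, 1.0, -0.001], [1.0, -0.008, 0.0], [0.0, -0.001, -1.0]]
ft_force: [-3.7, 0.8, 5.8]
grip_width: 0.78
grip_force: 67.7
```

apply_moves(
  steps=[
    [0,0,-5,0,255],
    [0,0,-10,0,255],
    [0,0,-20,0,255],
    [0,0,-30,0,255],
    [0,0,-30,0,255],
    [0,0,-25,0,255],
    [0,0,0,0,255],
    [0,0,0,0,255],
  ],
)

```text
t: 48.2
tcp_pos: [540.5, -66.0, 196.4]
ee_rot: [[0.008, 1.0, 0.004], [1.0, -0.008, -0.001], [-0.001, 0.004, -1.0]]
ft_force: [0.1, 0.3, -6.4]
grip_width: 0.781
grip_force: 69.2
```

```bash
python3 -c "
from h import *
go(499.7,94,82,89.5)"
```

```text
t 48.2 p [540.5 -66.  196.4] yaw 89.52 F [ 0.1  0.3 -6.4] w 0.781 g 69.2
tool shift now-axes [159.7 -42.6 114.2] turn 0.0 | after-turn axes [159.6 -42.2 114.4]
```

apply_moves(
  steps=[
    [15,-4,0,0,255],
    [32,-8,0,0,255],
    [33,-9,0,0,255],
    [33,-9,0,0,255],
    [31,-8,0,0,255],
    [15,-3,0,0,255],
    [0,0,20,0,255],
    [0,0,25,0,255],
  ],
)

```text
t: 48.87
tcp_pos: [499.6, 95.0, 149.2]
ee_rot: [[0.006, 1.0, 0.001], [1.0, -0.006, 0.0], [0.0, 0.001, -1.0]]
ft_force: [0.3, 0.2, -6.0]
grip_width: 0.78
grip_force: 69.2
```

apply_moves(
  steps=[
    [0,0,25,0,255],
    [0,0,15,0,255],
    [0,0,5,0,255],
    [0,0,0,0,255],
    [0,0,0,0,255],
    [0,0,0,0,255],
  ],
)

```text
t: 49.37
tcp_pos: [500.5, 93.5, 105.8]
ee_rot: [[0.009, 1.0, 0.001], [1.0, -0.009, 0.0], [0.0, 0.001, -1.0]]
ft_force: [0.6, 0.6, -4.2]
grip_width: 0.784
grip_force: 69.3
```

```bash
python3 -c "
from h import *
go(499.7,93.5,82,89.5)"
```

```text
t 49.37 p [500.5  93.5 105.8] yaw 89.51 F [ 0.6  0.6 -4.2] w 0.784 g 69.3
tool shift now-axes [-0.1 -0.8 23.8] turn 0.0 | after-turn axes [-0.1 -0.8 23.8]
```

apply_moves(
  steps=[
    [0,0,8,0,255],
    [0,0,6,0,255],
    [0,0,3,0,255],
    [0,0,2,0,255],
    [0,0,0,0,255],
    [0,0,0,0,255],
  ],
)

```text
t: 49.87
tcp_pos: [499.7, 93.5, 86.2]
ee_rot: [[0.008, 1.0, -0.0], [1.0, -0.008, -0.0], [-0.0, -0.0, -1.0]]
ft_force: [-0.2, -0.1, -6.3]
grip_width: 0.783
grip_force: 69.3
```

apply_moves(
  steps=[
    [0,0,1,0,255],
    [0,0,1,0,255],
    [0,0,0,0,255],
  ],
)

```text
t: 50.12
tcp_pos: [499.8, 93.5, 84.3]
ee_rot: [[0.008, 1.0, 0.0], [1.0, -0.008, 0.0], [0.0, 0.0, -1.0]]
ft_force: [0.6, 0.4, -6.4]
grip_width: 0.784
grip_force: 69.3
```

apply_moves(
  steps=[
    [0,0,1,0,255],
    [0,0,0.5,0,255],
    [0,0,0,0,255],
  ],
)

```text
t: 50.37
tcp_pos: [499.6, 93.5, 82.7]
ee_rot: [[0.008, 1.0, -0.0], [1.0, -0.008, -0.0], [-0.0, -0.0, -1.0]]
ft_force: [0.0, 0.3, -5.4]
grip_width: 0.783
grip_force: 69.3
```

apply_moves(
  steps=[
    [0,0,1,0,255],
    [0,0,0,0,255],
  ],
)

```text
t: 50.53
tcp_pos: [499.6, 93.6, 81.6]
ee_rot: [[0.008, 1.0, -0.0], [1.0, -0.008, -0.0], [-0.0, -0.0, -1.0]]
ft_force: [-0.6, -0.9, -5.8]
grip_width: 0.779
grip_force: 69.3
```

apply_moves(
  steps=[
    [0,0,0.5,0,255],
    [0,0,0,0,255],
  ],
)

```text
t: 50.7
tcp_pos: [499.7, 93.6, 81.6]
ee_rot: [[0.008, 1.0, -0.0], [1.0, -0.008, -0.0], [-0.0, -0.0, -1.0]]
ft_force: [-1.0, -0.5, -2.3]
grip_width: 0.783
grip_force: 69.3
```

apply_moves(
  steps=[
    [0,0,0.5,0,255],
    [0,0,0,0,255],
    [0,0,0,0,40],
    [0,0,0,0,15],
    [0,0,0,0,5],
    [0,0,0,0,5],
    [0,0,0,0,5],
    [0,0,0,0,5],
  ],
)

```text
t: 51.37
tcp_pos: [500.0, 93.6, 80.8]
ee_rot: [[0.008, 1.0, 0.0], [1.0, -0.008, 0.0], [0.0, 0.0, -1.0]]
ft_force: [0.8, -0.2, -0.3]
grip_width: 0.978
grip_force: 0.0
```

apply_moves(
  steps=[
    [0,0,-10,0,5],
    [0,0,-20,0,5],
    [0,0,-30,0,5],
    [0,0,-30,0,5],
    [0,0,-30,0,5],
    [0,0,0,0,5],
  ],
)

```text
t: 51.87
tcp_pos: [504.6, 94.1, 208.3]
ee_rot: [[0.008, 1.0, 0.014], [1.0, -0.008, 0.001], [0.002, 0.014, -1.0]]
ft_force: [1.5, 0.5, 0.4]
grip_width: 0.979
grip_force: 0.0
```

apply_moves(
  steps=[
    [-35,0,-5,0,0],
    [-35,0,-5,0,0],
    [-35,0,-5,0,0],
    [-35,0,-5,0,0],
    [0,0,0,0,0],
    [0,0,0,0,0],
    [0,0,0,0,0],
  ],
)

```text
t: 52.45
tcp_pos: [498.3, -46.2, 220.8]
ee_rot: [[0.009, 1.0, -0.0], [1.0, -0.009, 0.001], [0.001, -0.0, -1.0]]
ft_force: [1.1, 0.6, -0.9]
grip_width: 1.001
grip_force: 0.0
```

```bash
python3 - <<'E'
from h import *
st()
i0=cv2.imread('pics/top0.png'); i1=bot.capture('top'); cv2.imwrite('pics/t9.png',i1)
def red(i):
    h=cv2.cvtColor(i,cv2.COLOR_BGR2HSV); m=(((h[...,0]<6)|(h[...,0]>172))&(h[...,1]>140)&(h[...,2]>120)).astype(np.uint8); m[:, :140]=0; m[:,250:]=0; m[:140]=0; m[250:]=0
    n,l,s,c=cv2.connectedComponentsWithStats(m); k=1+np.argmax(s[1:,4]); return s[k],c[k]
print(red(i0)); print(red(i1))
# tin: match the initial tin patch
p=i0[190:232,150:186]; 
r=cv2.matchTemplate(i1[170:250,130:206],p,cv2.TM_CCOEFF_NORMED); _,v,_,q=cv2.minMaxLoc(r); print('tin match',v,'shift px',q[0]+130-150,q[1]+170-190)
# filter: white blob
h=cv2.cvtColor(i1,cv2.COLOR_BGR2HSV); m=((h[...,1]<60)&(h[...,2]>200)).astype(np.uint8)
n,l,s,c=cv2.connectedComponentsWithStats(m[160:200,160:230]); 
for k in range(1,n):
    if s[k,4]>60: print('filt',s[k],c[k]+[160,160],p2w('top',*(c[k]+[160,160]),40).round(1))
# cylinder on pad: dark pixels in the pad
g=cv2.cvtColor(i1,cv2.COLOR_BGR2GRAY)[190:245,332:374]; ys,xs=np.nonzero(g<130); print('cyl',xs.min()+332,xs.max()+332,ys.min()+190,ys.max()+190,p2w('top',xs.mean()+332,ys.mean()+190,26).round(1))
E
```

```text
t 52.45 p [498.3 -46.2 220.8] yaw 89.46 F [ 1.1  0.6 -0.9] w 1.001 g 0.0
(array([188, 190,  38,  36, 803], dtype=int32), array([206.88418431, 207.05479452]))
(array([187, 192,  17,  30, 279], dtype=int32), array([194.68458781, 205.8781362 ]))
tin match 0.9924916625022888 shift px 0 1
filt [   2    0   64   35 1519] [187.35681369 176.31928901] [579. 151.  40.]
cyl 332 373 190 222 [ 484.9 -204.2   26. ]
```

```bash
python3 - <<'E'
from h import *
f='pics/w11.png'; i=snap(f); h=cv2.cvtColor(i,cv2.COLOR_BGR2HSV)
m=(((h[...,0]<8)|(h[...,0]>172))&(h[...,1]>130)&(h[...,2]>90)).astype(np.uint8)
n,l,s,c=cv2.connectedComponentsWithStats(m); k=1+np.argmax(s[1:,4]); print(s[k],wc(f,*c[k],129).round(1))
m=((h[...,1]<50)&(h[...,2]>170)).astype(np.uint8); m[330:]=0
n,l,s,c=cv2.connectedComponentsWithStats(m)
for k in range(1,n):
    w=wc(f,*c[k],40)
    if s[k,4]>150 and 440<w[0]<640 and 40<w[1]<230: print(s[k],w.round(1))
E
```

```text
[ 227    0   96   69 2409] [494.7  92.6 129. ]
[ 341    0   39   41 1345] [576.  127.2  40. ]
[371  59  25  43 629] [595.9  65.7  40. ]
```

```bash
python3 -c "
from workcell import bot
print(bot.sign_off())"
```

```text
the job is handed in; nothing more can be done
None
```

The job is handed in at about 52 s of robot time: the cylinder is on the order pad, the filter is in the slot, and the tub and tin are back on the board. The last pictures put the tin within about 2 mm of its start. The tub, filter and cylinder showed only partly in them but looked in place, and no verdict came back.

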